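Seat a round bar in the cut-off machine's V-blocks and clamp it

TASK

Take the aluminium bar from the stock rest and lower it, without dropping it, into the pair of V-blocks on the clamping bed, well clear of the brass length stop, until you feel it bed on both sides of the V while you still hold it. Keeping hold of it, slide it gently along the V until its end presses lightly on the stop, then let go and close the toggle clamp fully, so that the bar is clamped, bedded in both V-blocks and up against the stop. Press lightly throughout so as not to mark the bar, the V-blocks or the stop, and leave the brass bar, the bottle and the funnel where they are.

Things in the scene. Friction and masses are not known exactly. Their poses are not given: they have to be found in the camera images.
- bar_mid (a point): The aluminium bar: a plain solid round bar, silver grey, 30 mm diameter, 240 mm long, about 0.37 to 0.60 kg. This point is its centre (on its axis, half-way along). Its x axis runs along the bar, either way round; both ends are alike. It starts lying level in one of the two places of the stock rest, its axis 52 mm above the bench. In the rest it is free to be gripped from above for 45 mm either side of its middle.
- rest: Stock rest: grey plastic base 150 x 190 x 10 mm with two white notched cross-pieces (20 mm thick, 60 mm either side of the middle, up to 45 mm high) that carry two bars side by side along its x axis, 50 mm to each side (y) of its middle. Fixed; origin at the centre of its underside.
- brass_bar_mid (a point): Bystander: a yellow brass bar, 30 mm diameter, 160 mm long, about 0.9 kg, in the other place of the rest. This point is its centre; x axis along the bar. Leave it alone.
- bottle: Bystander: white plastic jar with screw cap, 54 mm diameter, 85 mm tall, standing on the bench. Origin at the centre of its underside.
- funnel: Bystander: red plastic funnel standing mouth down, 84 mm diameter, 75 mm tall. Origin at the centre of its underside.
- bed: Clamping bed of the cut-off machine, fixed on the bench: grey plate 165 mm (x) by 300 mm (y), 15 mm thick. Origin on the bench surface. Its x axis points away from the clamp's handle side, its y axis runs along the V, away from the length stop, z up. On it stand two steel V-blocks in line, 40 mm long (along y), 64 mm wide: from y = -90 to -50 and from 75 to 115 mm; the gap between is free for a gripper.
- vee_middle (a point): Nominal middle of the V, 75 mm above the bed's origin: the axis height of a seated bar. Axes as the bed's. V: 90 degrees, mouth 46 mm wide, 77 mm above the bench, oiled (friction 0.16 to 0.24). Both V-blocks sit on one locked cross-slide: the true V is anywhere up to 7 mm to either side along x, not reported: feel it (a bar that is off touches one flank early and is pushed off it). Over 25 N marks a flank.
- stop_middle (a point): Nominal middle of the length stop's face, fixed at (0, -115, 75) mm in the bed's frame. The stop is a brass disc, 28 mm diameter, facing +y along the V. It is locked on its rod with its face anywhere up to 12 mm to either side of this point along y; that is not reported. So a bar against it has its middle at y = -7 to +17 mm. Over 20 N marks it; press with 2 to 10 N.
- clamp_grip (a point): Point on the axis of the red round grip (17 mm diameter, 72 mm long) of the toggle clamp's handle, 80 mm from the handle's pivot, 27 mm from its outer end; x axis along the handle. It moves with the handle. Open, the handle leans up, 79 degrees above level, towards the bed's -x side; the open clamp arm stands up beside it on the +x side, to 165 mm above the bench; the handle's end to 197 mm.
- clamp_pivot (a point): Pivot of the clamp handle, fixed at (-86, 95, 92) mm in the bed's frame; axes as the bed's. The handle swings about a level axis along the bed's y.
- clamp_handle (a joint): Clamp handle angle, rad: 0 open, as it starts; grows as the handle is swung over to the bed's -x side and down; dead centre 1.22; 1.29 fully closed on its stop, the handle 5 degrees above level. Closing swings the arm's sprung rubber pad down on the bar over the V-block far from the stop, with about 15 N. Stiff (0.25 N m, 3 N at the grip, a little more near the end); it stays where it is left.
Mind the look-alikes: they are no part of the job. Leave any orange or purple look-alike of the part that bears bar_mid alone.

How it is judged:
By the outcome, as a careful person would: the job done as asked, in the order asked, and still so for the second after the job is handed in, with the robot touching nothing.
It also fails if it takes over 72 s, if anything falls off the work surface, if the arm or the gripper's body presses on something with over 40 N, if the wrist force passes 120 N, or if a joint passes its speed limit or range.

ROBOT

A 6-joint arm with a two-finger parallel gripper is mounted at the origin on the work surface. World frame = base frame: x ahead of the robot, y to its left, z up, the work surface at z = 0. Lengths are in m, angles in rad, forces in N, time in s.
With the tool pointing down it reaches from about 0.3 to 0.875 m from the base axis. Payload 6.4 kg.
Tool frame: the origin (TCP) lies on the centre line of the jaws, within the pads' length; the fingertips stand 11 mm ahead of it and the grasp point (between the pads) lies 8 mm behind it; x points along the fingers, y is the direction in which the jaws open and shut, and the axes are right-handed (so a half turn about x gives the same grasp; the last joint's range is limited). The gripper opens to 85 mm and grips with 20 to 120 N. Pads are 22 mm wide; open, the fingers measure 114 mm over their backs; the gripper's body (76 mm by 85 mm) begins 54 mm behind the grasp point. The pads swing forward as they close: fully open they stand 13 mm farther back than shut.
Start: joints at [1.077, 0.181, 1.607, -0, 1.354, -0.206], TCP at [0.163, 0.551, 0.215] pointing down, gripper open.
Joint ranges: [-2.99, 2.99], [-0.89, 2.07], [0.3, 2.58], [-1.14, 4.28], [0, 2.63], [-3.12, 3.12]. Speed limits (rad/s): [2.57, 2.57, 3.01, 3.14, 3.14, 3.14].

INTERFACE

Orientations are given as a unit quaternion [w, x, y, z].
In Python, from bench import ctrl, camera, hand_in gives the robot as it stands. The module is installed in compiled form; this text tells all that it offers.
- The arm moves only by the tool drive_tool, never from a script. Its argument "increments" is a list of rows, each a list of 7 numbers: the shift along the tool's x, y, z in m, then the turn, a rotation vector about the tool's x, y, z in degrees, then the gripper's target within -1 to 1 (fully open at 1, half-way at 0, shut at -1). In form: [[dx, dy, dz, rx, ry, rz, claw], ...]. A call has 1 to 10 rows; each row shifts and turns the commanded pose from where the row before left it, along the tool's axes as they then stand; what a row does not reach is not made up. A row lasts 1/8 s, in which the tool goes at most 62.5 mm and 10.7 degrees, less where a joint would pass 70% of its speed; a pose out of reach is approached as far as the arm can. A call is refused whole if a number of a shift passes 0.0625 or a number of a turn 10.7, either way. A call with a gripper value outside its range is refused whole. The fingers move at their own pace and stop on an object; the grip force is fixed at half the most. Time passes only in rows, so rows that do not move let the fingers close. It gives the time, the measured TCP pose, the force and the opening at its end, in the units of the state.
- ctrl.get_obs(): the state, without advancing time (a new reading comes with each control period).
- camera(name): name is "side" or "top"; returns a dict with "img" (420x560x3 uint8, red, green, blue), "depth" (420x560 float32, m along the optical axis (not along the pixel's ray), 0 where there is no reading), "fx", "fy", "cx", "cy" (pixels), "world_from_camera" (4x4, takes a point from camera to world coordinates). Camera axes: x right, y down, z forward; pixel columns grow to the right and rows downward; lengths in m; the calibration is good to about 2 mm. A picture is of the moment at which its call begins.
- hand_in(): hands the job in, once; it reports no verdict.
The state is a dict: "time_s": time; "q": joint angles; "dq": joint speeds; "joint_efforts": joint torques, N m; "eef_pos": TCP position; "eef_rot": TCP orientation; "wrist_force": force on the tool from outside, world axes, zero at the start; "torque": the same for the moment, N m; "opening": opening from 0.0 (shut) to 1.0 (fully open).
Only numpy, scipy, OpenCV 4.12 (cv2) and the standard library are available. Lean on these libraries where they do the work, as an engineer would, in place of code of your own. Each camera call takes 0.05 s, during which the arm holds its last target.

## Working session

There is one attempt and no reset: what is moved stays moved. The work goes in short steps, Python scripts to look and compute and a tool call to move; the robot and the scene stay as the last step left them, time stands still between calls to the robot, and variables do not carry over. Pictures are saved under pics/ and viewed, and the job is handed in when it is done.

Besides the shell and the picture viewer there is one more tool, called after "Call:" as a command line: name --pt "numbers of a row" for each row, then --argument value for the rest. drive_tool: Moves the arm, as the interface text tells. Its arguments: {"type":"object","properties":{"increments":{"type":"array","items":{"type":"array","items":{"type":"number"}}}},"required":["increments"]}

```bash
mkdir -p pics; python3 - <<'E'
from bench import ctrl,camera
import cv2,numpy as np
o=ctrl.get_obs();print(o)
for n in("top","side"):
    c=camera(n);cv2.imwrite(f"pics/{n}0.png",c["img"][:,:,::-1]);np.savez(f"{n}0.npz",**c)
    print(n,c["fx"],c["fy"],c["cx"],c["cy"],c["world_from_camera"].round(4).tolist())
E
```

```text
{'time_s': 0.0, 'q': array([ 1.07668605e+00,  1.81518138e-01,  1.60805176e+00,  3.25104086e-05,
        1.35380249e+00, -2.06305656e-01]), 'dq': array([-0.00094478,  0.00144203,  0.00062476,  0.00050873, -0.00114776,
       -0.00126886]), 'joint_efforts': array([-1.30090597e-03, -4.44874227e+01, -3.51334155e+01, -3.71258884e-04,
        9.10117262e-03, -1.70311279e-05]), 'eef_pos': array([0.16289756, 0.55081709, 0.21377592]), 'eef_rot': array([ 0.69957101,  0.10081871,  0.70002386, -0.10199309]), 'wrist_force': array([-0.1285532 , -0.53939886, -0.03204721]), 'torque': array([-0.02058962, -0.04524915, -0.02394848]), 'opening': 0.9987879778764702}
top 384.40236297176386 384.40236297176386 272.2068971407822 211.17310397784476 [[-0.0165, -0.9803, 0.1966, 0.2972], [-0.9998, 0.0145, -0.0115, 0.1285], [0.0084, -0.1968, -0.9804, 1.2085], [0.0, 0.0, 0.0, 1.0]]
side 512.2666420504016 512.2666420504016 290.11340970143044 214.26893499905486 [[-0.8575, -0.3912, 0.3342, -0.0344], [-0.5145, 0.6516, -0.5575, 1.0491], [0.0003, -0.65, -0.76, 1.3818], [0.0, 0.0, 0.0, 1.0]]
```

View pics/top0.png

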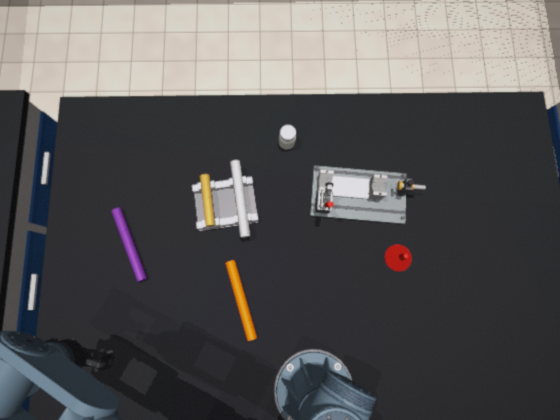

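View pics/side0.png

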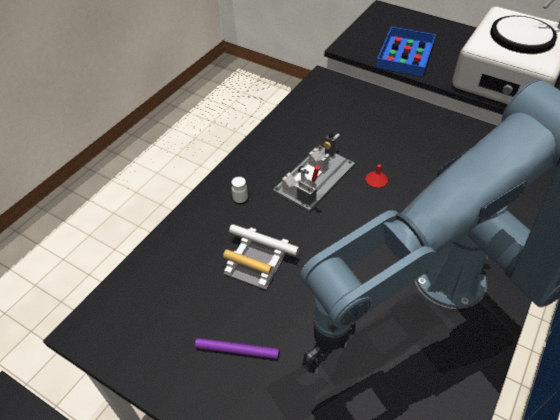

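```bash
python3 - <<'E'
import cv2
t=cv2.imread("pics/top0.png");s=cv2.imread("pics/side0.png")
cv2.imwrite("pics/tc.png",cv2.resize(t[145:255,185:275],None,fx=5.4,fy=5.4,interpolation=2))
cv2.imwrite("pics/tb.png",cv2.resize(t[155:235,300:430],None,fx=6,fy=6,interpolation=2))
cv2.imwrite("pics/sc.png",cv2.resize(s[120:290,215:365],None,fx=3.5,fy=3.5,interpolation=2))
E
```

```text
(no output)
```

View pics/tc.png

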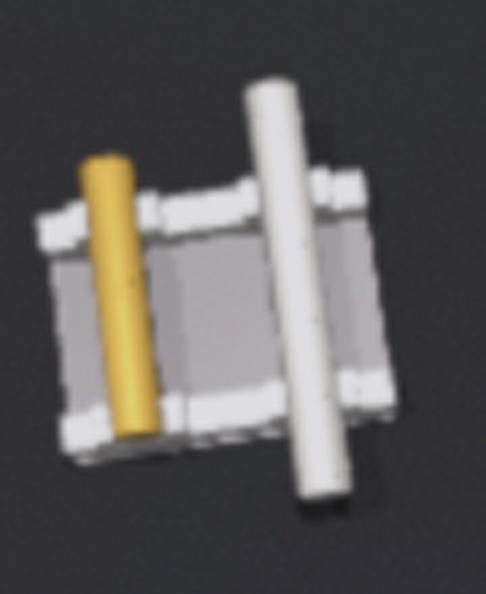

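View pics/tb.png

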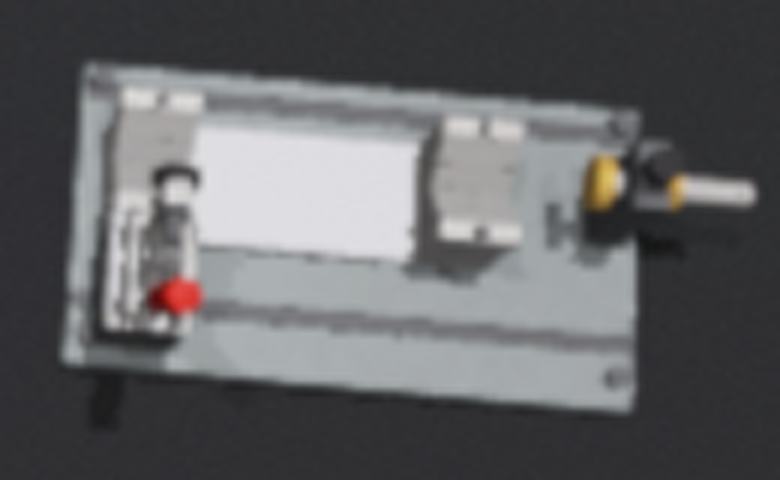

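View pics/sc.png

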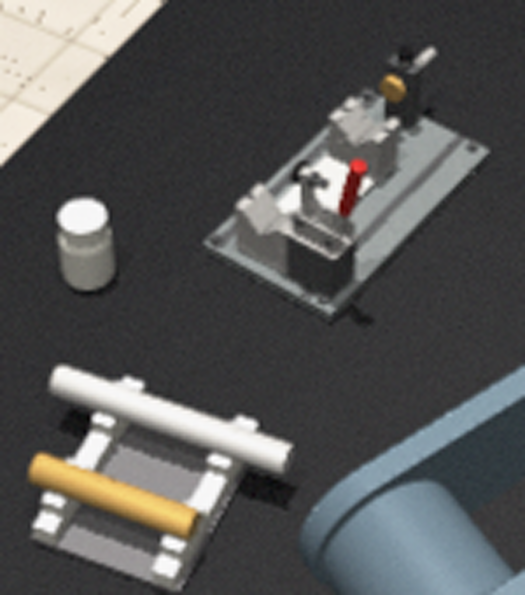

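```bash
cat > h.py <<'E'
import numpy as np
def load(n):
    c=np.load(n+".npz");return {k:c[k] for k in c}
def ray(c,u,v,z):
    T=c["world_from_camera"];d=T[:3,:3]@np.array([(u-c["cx"])/c["fx"],(v-c["cy"])/c["fy"],1]);o=T[:3,3]
    return o+d*(z-o[2])/d[2]
def pts(c):
    v,u=np.mgrid[:420,:560];d=c["depth"];T=c["world_from_camera"]
    P=np.stack([(u-c["cx"])/c["fx"]*d,(v-c["cy"])/c["fy"]*d,d],-1)
    return P@T[:3,:3].T+T[:3,3]
E
python3 - <<'E'
from h import *
import cv2
for n,box in(("top0",(185,275,145,255)),("side0",(220,300,215,265))):
    c=load(n);P=pts(c);im=c["img"].astype(int)
    m=np.zeros((420,560),bool);a,b,e,f=box;m[e:f,a:b]=1
    hsv=cv2.cvtColor(c["img"],cv2.COLOR_RGB2HSV)
    mm=m&(c["depth"]>0)&(P[...,2]>.052)&(P[...,2]<.08)&(hsv[...,1]<60)
    mm=cv2.morphologyEx(mm.astype(np.uint8),cv2.MORPH_OPEN,np.ones((2,2)))
    k,l,st,_=cv2.connectedComponentsWithStats(mm);i=1+st[1:,4].argmax();mm=l==i
    Q=P[mm];print(n,mm.sum(),"z pct",np.percentile(Q[:,2],[5,50,95]))
    v,u=np.nonzero(mm);x0,y0,w,h=cv2.boundingRect(np.c_[u,v].astype(np.int32));print(x0,y0,w,h)
    r=cv2.minAreaRect(np.array([ray(c,uu,vv,.058)[:2]*1000 for uu,vv in zip(u,v)],np.float32));print(r)
    xy=Q[:,:2];d=np.linalg.svd(xy-xy.mean(0),full_matrices=False)[2][0];print(xy.mean(0),np.degrees(np.arctan2(d[1],d[0])),np.ptp((xy-xy.mean(0))@d))
# bed corners
c=load("top0")
for x,y in((88,65),(638,108),(632,410),(62,362)):
    u,v=300+x/6-.42,155+y/6-.42;print(ray(c,u,v,.015).round(4))
c=load("side0")
for x,y in((208,243),(331,313),(487,152)):
    u,v=215+x/3.5-.36,120+y/3.5-.36;print("side",ray(c,u,v,.015).round(4))
# plate edge via depth points
for n,b in(("top0",(295,420,150,235)),("side0",(265,365,135,215))):
    c=load(n);P=pts(c);m=np.zeros((420,560),bool);a,bb,e,f=b;m[e:f,a:bb]=1
    mm=m&(P[...,2]>.009)&(P[...,2]<.022);Q=P[mm];
    print(n,mm.sum(),np.median(Q[:,2]),cv2.minAreaRect((Q[:,:2]*1000).astype(np.float32)))
    # grip red
    hsv=cv2.cvtColor(c["img"],cv2.COLOR_RGB2HSV);r=m&((hsv[...,0]<8)|(hsv[...,0]>172))&(hsv[...,1]>150)&(P[...,2]>.05);print("red",r.sum(),P[r].mean(0),P[r].min(0),P[r].max(0))
    y=m&(hsv[...,0]>12)&(hsv[...,0]<32)&(hsv[...,1]>110)&(P[...,2]>.04);print("brass",y.sum(),P[y].mean(0),P[y].min(0),P[y].max(0))
E
```

```text
top0 721 z pct [0.00803082 0.06427383 0.06949964]
232 162 19 76
((568.033203125, 210.66026306152344), (241.90432739257812, 29.194002151489258), 7.614906311035156)
[0.56357264 0.20961385] -171.55628029280044 0.41667237429007875
side0 552 z pct [0.04930314 0.06208497 0.06907412]
231 226 69 30
((564.03369140625, 216.6168212890625), (244.10079956054688, 33.988922119140625), 7.677586555480957)
[0.55801352 0.21934342] 163.32755478923963 0.9238243803085308
[ 0.6861 -0.0245  0.015 ]
[ 0.6578 -0.321   0.015 ]
[ 0.4926 -0.3037  0.015 ]
[ 0.5228 -0.0045  0.015 ]
side [ 0.6796 -0.0275  0.015 ]
side [ 0.5211 -0.0091  0.015 ]
side [ 0.4901 -0.3012  0.015 ]
top0 3046 0.015459744885643945 ((588.7564697265625, -164.44589233398438), (301.4630432128906, 166.99778747558594), 83.99571990966797)
red 31 [ 0.51972451 -0.03749506  0.18838951] [ 0.51191911 -0.04534044  0.13877116] [ 0.53081476 -0.03251957  0.20346422]
brass 42 [ 0.59661143 -0.27826542  0.08364452] [ 0.58564879 -0.31134384  0.06130085] [ 0.61123738 -0.26826534  0.11776885]
side0 1272 0.014662563560223663 ((598.8732299804688, -176.22169494628906), (376.188232421875, 371.4562072753906), 28.18434715270996)
red 55 [ 0.51970772 -0.03798195  0.17172957] [ 0.50831879 -0.04964185  0.13112386] [ 0.53133015 -0.03008472  0.20279295]
brass 41 [ 0.59671461 -0.2759176   0.07784701] [ 0.5823787  -0.29336187  0.0584555 ] [ 0.60970869 -0.26809139  0.09324702]
```

```bash
python3 - <<'E'
from h import *
import cv2
a=np.radians(-5.7);ex=np.array([np.cos(a),np.sin(a)]);ey=np.array([-np.sin(a),np.cos(a)])
for n,b in(("top0",(295,435,150,235)),("side0",(265,375,125,215))):
    c=load(n);P=pts(c);m=np.zeros((420,560),bool);A,B,e,f=b;m[e:f,A:B]=1
    X=P[...,:2]-np.array([.588,-.164]);x=X@ex*1000;y=X@ey*1000;z=P[...,2]*1000
    hsv=cv2.cvtColor(c["img"],cv2.COLOR_RGB2HSV)
    br=m&(hsv[...,0]>12)&(hsv[...,0]<32)&(hsv[...,1]>90)&(z>40)
    v,u=np.nonzero(br);print(n)
    print("brass px",sorted(zip(u,v,x[br].round(),y[br].round(),z[br].round()))[::3])
    print("red", [(int(p),int(q),int(x[q,p]),int(y[q,p]),int(z[q,p])) for q,p in zip(*np.nonzero(m&((hsv[...,0]<8)|(hsv[...,0]>172))&(hsv[...,1]>150)&(z>50)))][::3])
    # V-blocks: z map over bed grid
    mm=m&(z>50)&(z<90)
    print("blk hi",mm.sum())
    for yl in range(-100,160,10):
        s=mm&(y>=yl)&(y<yl+10)
        o=np.argsort(x[s]);print(yl,[(int(i),int(j)) for i,j in zip(x[s][o],z[s][o])][:22])
E
```

```text
top0
brass px [(np.int64(397), np.int64(188), np.float64(15.0), np.float64(-104.0), np.float64(68.0)), (np.int64(398), np.int64(185), np.float64(25.0), np.float64(-107.0), np.float64(68.0)), (np.int64(398), np.int64(188), np.float64(14.0), np.float64(-106.0), np.float64(74.0)), (np.int64(399), np.int64(182), np.float64(31.0), np.float64(-106.0), np.float64(82.0)), (np.int64(399), np.int64(185), np.float64(21.0), np.float64(-106.0), np.float64(83.0)), (np.int64(399), np.int64(188), np.float64(10.0), np.float64(-104.0), np.float64(89.0)), (np.int64(400), np.int64(182), np.float64(30.0), np.float64(-107.0), np.float64(86.0)), (np.int64(400), np.int64(185), np.float64(19.0), np.float64(-106.0), np.float64(90.0)), (np.int64(400), np.int64(188), np.float64(11.0), np.float64(-108.0), np.float64(86.0)), (np.int64(401), np.int64(182), np.float64(28.0), np.float64(-108.0), np.float64(93.0)), (np.int64(401), np.int64(185), np.float64(19.0), np.float64(-109.0), np.float64(90.0)), (np.int64(401), np.int64(188), np.float64(12.0), np.float64(-112.0), np.float64(83.0)), (np.int64(402), np.int64(183)
[... 6863 characters left out ...]
 68), (-73, 76), (-72, 68), (-71, 51), (-71, 77), (-71, 60), (-70, 75), (-70, 59), (-70, 80), (-69, 79), (-9, 76), (-6, 77), (-6, 71), (1, 67), (6, 63), (10, 62), (12, 59), (18, 57), (19, 51)]
120 [(-75, 64), (-73, 71), (-73, 54), (-73, 81), (-73, 75), (-73, 59), (-72, 89), (-72, 62), (-71, 67), (-71, 83), (-67, 74), (-67, 85), (-66, 83), (-65, 86), (-64, 74), (-63, 73), (-60, 82), (-59, 75), (-58, 67), (-53, 75), (-53, 85), (-52, 79)]
130 [(-75, 79), (-74, 62), (-74, 56), (-73, 66), (-73, 75), (-72, 69), (-71, 72), (-71, 77), (-70, 54), (-70, 64), (-69, 74), (-69, 57), (-69, 57), (-68, 76), (-66, 62), (-65, 50), (-65, 75), (-64, 69), (-63, 52), (-63, 73), (-63, 56), (-63, 61)]
140 []
150 []
```

```bash
python3 - <<'E'
from h import *
import cv2
a=np.radians(-5.7);ex=np.array([np.cos(a),np.sin(a)]);ey=np.array([-np.sin(a),np.cos(a)])
for n,b in(("top0",(295,435,150,235)),("side0",(265,375,125,215))):
    c=load(n);P=pts(c);m=np.zeros((420,560),bool);A,B,e,f=b;m[e:f,A:B]=1
    X=P[...,:2]-np.array([.588,-.164]);x=X@ex*1000;y=X@ey*1000;z=P[...,2]*1000
    for nm,(y0,y1) in(("A",(-66,-34)),("B",(99,131))):
        s=m&(y>y0)&(y<y1)&(z>50)&(z<85)
        L=s&(x>0)&(x<14)&(z>55)&(z<76); R=s&(x>22)&(x<37)&(z>55)&(z<76)
        print(n,nm,L.sum(),R.sum(),"xvL",np.median(x[L]+z[L])-53.8,"xvR",np.median(x[R]-z[R])+53.8,
          "top z",np.median(z[s&(x<-7)&(x>-12)]),"xedge",np.percentile(x[s&(z<70)&(x<0)],[5,50]),np.percentile(x[s],[97,99.5]))
    s=m&(z>9)&(z<22)
    for k in range(-140,150,40):
        q=s&(abs(y-k)<15); print(k,np.percentile(x[q],[1,3,97,99]).round(1))
    for k in range(-60,80,30):
        q=s&(abs(x-k)<12); print("y",k,np.percentile(y[q],[1,3,97,99]).round(1))
E
```

```text
top0 A 32 63 xvL 18.642484028338217 xvR 18.846857467226314 top z 76.9012311011188 xedge [-13.89627349 -13.12985852] [47.6375668  50.02778764]
top0 B 15 61 xvL 18.965175052962948 xvR 20.17778583049096 top z 78.86358532210346 xedge [-72.23716053 -71.66287879] [49.39161798 52.61462107]
-140 [-82.5 -80.5  77.6  78.9]
-100 [-81.2 -78.5  76.5  80.5]
-60 [-82.7 -81.2  79.1  80.5]
-20 [-81.9 -79.3  78.3  80.7]
20 [-81.6 -79.4  77.6  81.4]
60 [-80.1 -77.7  78.8  82.2]
100 [-81.8 -81.1  81.3  82.7]
140 [-80.9 -79.2  78.7  81. ]
y -60 [-147.5 -140.9  142.5  147.8]
y -30 [-147.1 -141.7  142.5  148.2]
y 0 [-147.8 -145.5  145.4  147.9]
y 30 [-121.5 -118.1  148.6  149.5]
y 60 [-142.5 -137.8  142.7  147.6]
side0 A 17 33 xvL 15.975030840922145 xvR 19.29475080703567 top z 72.46286538809721 xedge [-18.93000261 -13.29493836] [47.05937377 51.76017589]
side0 B 10 33 xvL 16.61835707935556 xvR 21.361874270636186 top z 76.5331624722736 xedge [-75.62419769 -70.92577974] [47.44035727 49.91131088]
-140 [-169.5 -165.3   72.7   76.9]
-100 [-201.3 -197.7   18.4  103.7]
-60 [-85.1 -82.8  73.2  76.2]
-20 [-95.7 -84.5  76.7  79.7]
20 [-85.6 -84.   75.7  78.9]
60 [-141.4  -86.9   54.9   56.6]
100 [-85.6 -85.2  78.1  80.3]
140 [-82.6 -80.1  73.5  77.3]
y -60 [-146.7 -141.5  145.2  147.3]
y -30 [-161.5 -148.6  147.6  150.5]
y 0 [-148.9 -145.7  150.5  152.5]
y 30 [-127.7 -126.5  147.6  150. ]
y 60 [-146.7 -145.3  146.2  147.4]
```

```bash
cat >> h.py <<'E'
from scipy.spatial.transform import Rotation as Ro
def state():
    from bench import ctrl
    o=ctrl.get_obs();w,x,y,z=o["eef_rot"];R=Ro.from_quat([x,y,z,w]);return o,R
def go(target,jaw_deg):
    """tool-frame shift/turn to reach target with x down, jaw y at angle jaw_deg"""
    o,R=state();y=np.array([np.cos(np.radians(jaw_deg)),np.sin(np.radians(jaw_deg)),0]);x=np.array([0,0,-1.])
    G=Ro.from_matrix(np.c_[x,y,np.cross(x,y)]);d=R.inv().apply(np.array(target)-o["eef_pos"])
    print("t",round(o["time_s"],3),"pos",o["eef_pos"].round(4),"jaw",np.degrees(np.arctan2(R.as_matrix()[1,1],R.as_matrix()[0,1])).round(2),"F",o["wrist_force"].round(2),"T",o["torque"].round(3),"open",round(o["opening"],3),"q",o["q"].round(2))
    print("tool shift mm",(d*1000).round(1),"turn deg",np.degrees((R.inv()*G).as_rotvec()).round(2));print(R.as_matrix().round(4).tolist())
E
python3 - <<'E'
from h import *
go([.566,.2135,.15],97.6);go([.566,.2135,.15],-82.4)
E
```

```text
t 0.1 pos [0.1629 0.5509 0.2139] jaw 73.51 F [-0.73 -0.5  -0.38] T [-0.003 -0.055  0.01 ] open 1.003 q [ 1.08  0.18  1.61  0.    1.35 -0.21]
tool shift mm [  64.  -209.   482.3] turn deg [-24.09  -0.04   0.08]
[[-0.0007, 0.2838, 0.9589], [-0.0014, 0.9589, -0.2838], [-1.0, -0.0015, -0.0003]]
t 0.1 pos [0.1629 0.5509 0.2139] jaw 73.51 F [-0.73 -0.5  -0.38] T [-0.003 -0.055  0.01 ] open 1.003 q [ 1.08  0.18  1.61  0.    1.35 -0.21]
tool shift mm [  64.  -209.   482.3] turn deg [1.5591e+02 1.1000e-01 5.0000e-02]
[[-0.0007, 0.2838, 0.9589], [-0.0014, 0.9589, -0.2838], [-1.0, -0.0015, -0.0003]]
```

Call:
drive_tool --pt "0.0054 -0.0209 0.0482 0 0 0 1" --pt "0.0054 -0.0209 0.0482 0 0 0 1" --pt "0.0054 -0.0209 0.0482 0 0 0 1" --pt "0.0054 -0.0209 0.0482 0 0 0 1" --pt "0.0054 -0.0209 0.0482 0 0 0 1" --pt "0.0054 -0.0209 0.0482 0 0 0 1" --pt "0.0054 -0.0209 0.0482 0 0 0 1" --pt "0.0054 -0.0209 0.0482 0 0 0 1" --pt "0.0054 -0.0209 0.0482 0 0 0 1" --pt "0.0054 -0.0209 0.0482 0 0 0 1"

```text
time_s: 1.35
eef_pos: [0.5669, 0.2128, 0.1601]
eef_rot: [0.7, 0.101, 0.7, -0.101]
wrist_force: [0.6, 1.3, 0.7]
opening: 1.006
```

Call:
drive_tool --pt "0 0 0 -8 0 0 1" --pt "0 0 0 -8 0 0 1" --pt "0 0 0 -8 0 0 1" --pt "0 0 0 0 0 0 1"

```text
time_s: 1.85
eef_pos: [0.5657, 0.214, 0.1601]
eef_rot: [0.705, -0.046, 0.706, 0.046]
wrist_force: [-0.5, -0.4, -0.8]
opening: 1.004
```

```bash
python3 - <<'E'
from h import *
go([.566,.2135,.044],97.6)
E
```

```text
t 1.85 pos [0.5657 0.214  0.1601] jaw 97.43 F [-0.49 -0.43 -0.82] T [-0.009  0.068 -0.003] open 1.004 q [ 0.17  0.3   1.58 -0.    1.27 -1.53]
tool shift mm [116.1  -0.6   0.3] turn deg [-0.17 -0.06  0.  ]
[[-0.001, -0.1293, 0.9916], [-0.0002, 0.9916, 0.1293], [-1.0, -0.0, -0.0011]]
```

Call:
drive_tool --pt "0.024 0 0 0 0 0 1" --pt "0.024 0 0 0 0 0 1" --pt "0.024 0 0 0 0 0 1" --pt "0.022 0 0 0 0 0 1" --pt "0.022 0 0 0 0 0 1" --pt "0 0 0 0 0 0 1"

```text
time_s: 2.6
eef_pos: [0.5641, 0.2139, 0.0426]
eef_rot: [0.704, -0.046, 0.707, 0.045]
wrist_force: [0.6, -0.4, -0.0]
opening: 0.998
```

```bash
python3 - <<'E'
from h import *
from bench import camera
import cv2
for n in("top","side"):
    c=camera(n);np.savez(n+"1.npz",**c)
    b=(185,275,145,255) if n=="top" else (215,315,190,300)
    cv2.imwrite(f"pics/{n}1.png",cv2.resize(c["img"][b[2]:b[3],b[0]:b[1],::-1],None,fx=5,fy=5,interpolation=2))
go([.566,.2135,.044],97.6)
E
```

```text
t 2.7 pos [0.5662 0.2142 0.0451] jaw 97.43 F [0.34 0.35 0.25] T [0.003 0.007 0.013] open 0.998 q [ 0.17  0.44  1.64  0.    1.05 -1.53]
tool shift mm [ 1.1 -0.7 -0.3] turn deg [-0.17  0.01 -0.  ]
[[0.0001, -0.1293, 0.9916], [0.0, 0.9916, 0.1293], [-1.0, 0.0, 0.0001]]
```

View pics/side1.png

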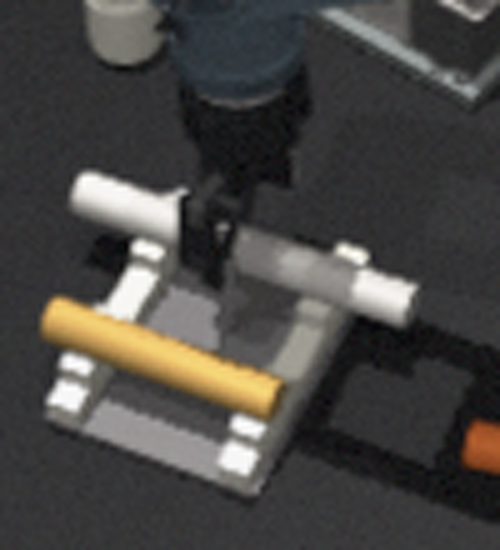

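View pics/top1.png

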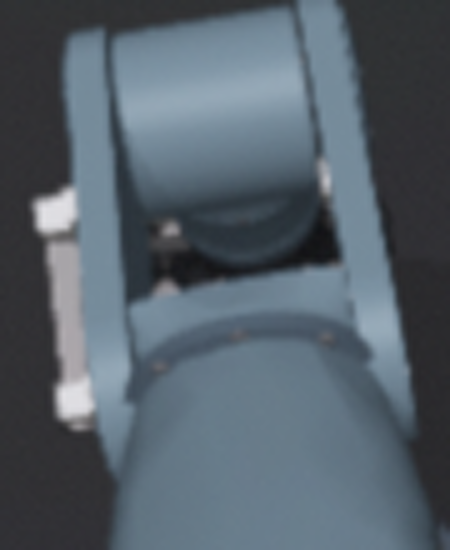

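Call:
drive_tool --pt "0 0 0 0 0 0 0" --pt "0 0 0 0 0 0 0" --pt "0 0 0 0 0 0 -0.2"

```text
time_s: 3.08
eef_pos: [0.5664, 0.2142, 0.0453]
eef_rot: [0.706, -0.046, 0.705, 0.046]
wrist_force: [-0.3, 0.3, -0.4]
opening: 0.404
```

Call:
drive_tool --pt "0 0 0 0 0 0 -0.35" --pt "0 0 0 0 0 0 -0.6" --pt "0 0 0 0 0 0 -1" --pt "0 0 0 0 0 0 -1"

```text
time_s: 3.58
eef_pos: [0.5697, 0.2138, 0.05]
eef_rot: [0.708, -0.047, 0.703, 0.046]
wrist_force: [-5.3, -5.1, 27.3]
opening: 0.001
```

```bash
python3 - <<'E'
from h import *
go([.566,.2135,.044],97.6)
E
```

```text
t 3.575 pos [0.5697 0.2138 0.05  ] jaw 97.52 F [-5.34 -5.15 27.26] T [-0.835  0.961  0.027] open 0.001 q [ 0.17  0.44  1.64 -0.    1.06 -1.54]
tool shift mm [ 6.   0.2 -3.7] turn deg [-0.08  0.41  0.07]
[[0.0072, -0.1308, 0.9914], [-0.0003, 0.9914, 0.1308], [-1.0, -0.0013, 0.0071]]
```

```bash
python3 - <<'E'
from h import *
from bench import camera
import cv2
for n in("top","side"):
    c=camera(n);np.savez(n+"2.npz",**c)
    b=(185,275,145,255) if n=="top" else (215,315,190,300)
    cv2.imwrite(f"pics/{n}2.png",cv2.resize(c["img"][b[2]:b[3],b[0]:b[1],::-1],None,fx=5,fy=5,interpolation=2))
E
```

```text
(no output)
```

View pics/side2.png

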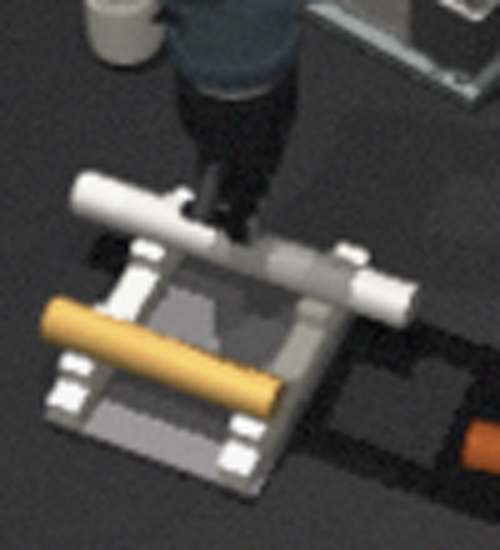

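```bash
python3 - <<'E'
from h import *
def proj(c,p):
    T=np.linalg.inv(c["world_from_camera"]);q=T[:3,:3]@np.array(p)+T[:3,3];return c["fx"]*q[0]/q[2]+c["cx"],c["fy"]*q[1]/q[2]+c["cy"]
c=load("side2")
for p in([.5697,.2138,.039],[.5697,.2138,.069],[.566,.2135,.052],[.566+.119,.2135+.0159,.052],[.566-.119,.2135-.0159,.052]):
    u,v=proj(c,p);print(p,u,v,"crop",(u-215)*5,(v-190)*5)
o,R=state();print(o["eef_pos"],o["wrist_force"],o["torque"],o["q"],o["joint_efforts"])
P=pts(c);print("closest depth pts near fingers")
for v in range(228,242,2): print([(tuple((P[v,u]*1000).round().astype(int).tolist())) for u in range(254,268,2)])
E
```

```text
[0.5697, 0.2138, 0.039] 263.19159040636947 242.2581446320286 crop 240.95795203184736 261.290723160143
[0.5697, 0.2138, 0.069] 262.8257856682263 236.6430365002455 crop 239.12892834113137 233.2151825012275
[0.566, 0.2135, 0.052] 264.03328288781006 240.24234327700782 crop 245.1664144390503 251.2117163850391
[0.6849999999999999, 0.2294, 0.052] 231.4471210307257 228.9185568885378 crop 82.23560515362848 194.59278444268904
[0.44699999999999995, 0.1976, 0.052] 297.84304222349823 251.9913333618796 crop 414.21521111749115 309.95666680939803
[0.56967473 0.21381417 0.05000321] [-5.30425274 -4.63595567 27.30365793] [-0.89367316  0.92430967 -0.05566716] [ 0.16509097  0.43933706  1.63828247 -0.00176095  1.05693002 -1.53600103] [ 1.58353787e+00 -3.71535802e+01 -2.26925343e+01  1.10743683e+00
 -2.01776884e+00  1.65948695e-04]
closest depth pts near fingers
[(651, 150, -5), (562, 257, 165), (557, 254, 165), (569, 226, 127), (561, 228, 134), (555, 226, 136), (549, 223, 136)]
[(570, 257, 150), (560, 260, 159), (554, 258, 161), (567, 230, 122), (561, 227, 123), (554, 226, 126), (558, 211, 108)]
[(562, 269, 157), (555, 268, 161), (549, 266, 163), (548, 257, 154), (556, 235, 125), (557, 223, 111), (550, 222, 114)]
[(560, 272, 152), (550, 275, 162), (546, 271, 160), (547, 259, 146), (554, 239, 120), (559, 221, 98), (554, 217, 97)]
[(598, 224, 65), (593, 219, 62), (587, 216, 63), (548, 259, 136), (550, 245, 119), (558, 223, 90), (558, 212, 78)]
[(594, 229, 62), (589, 225, 61), (585, 220, 59), (577, 220, 64), (562, 229, 84), (558, 224, 80), (556, 216, 73)]
[(594, 230, 53), (589, 226, 51), (581, 226, 57), (573, 226, 62), (566, 224, 65), (562, 219, 62), (555, 218, 65)]
```

```bash
python3 - <<'E'
from h import *
c=load("side1");P=pts(c)
for v in range(226,250,2): print(v,[(tuple((P[v,u]*1000).round().astype(int).tolist())) for u in range(250,266,2)])
E
```

```text
226 [(668, 149, -6), (661, 147, -4), (653, 147, 2), (564, 254, 170), (558, 252, 171), (552, 250, 173), (549, 243, 168), (546, 237, 162)]
228 [(659, 163, 3), (640, 176, 29), (651, 150, -5), (554, 267, 180), (552, 260, 173), (551, 251, 165), (553, 238, 150), (545, 238, 155)]
230 [(632, 199, 48), (559, 281, 182), (557, 274, 176), (551, 272, 178), (550, 263, 169), (626, 150, -1), (620, 147, 0), (543, 243, 152)]
232 [(617, 218, 68), (560, 281, 172), (551, 283, 179), (549, 276, 173), (542, 275, 177), (554, 249, 141), (551, 242, 136), (542, 245, 145)]
234 [(613, 224, 66), (560, 283, 164), (555, 279, 163), (547, 279, 168), (548, 268, 156), (552, 252, 135), (548, 247, 132), (541, 246, 136)]
236 [(610, 229, 62), (560, 283, 154), (555, 280, 155), (547, 280, 159), (542, 277, 160), (551, 254, 129), (547, 249, 126), (568, 209, 68)]
238 [(610, 230, 53), (562, 282, 142), (552, 284, 151), (549, 279, 147), (539, 282, 157), (546, 261, 130), (571, 217, 64), (565, 214, 66)]
240 [(619, 220, 25), (561, 284, 135), (561, 274, 123), (546, 283, 144), (542, 278, 141), (546, 262, 120), (568, 222, 61), (563, 218, 60)]
242 [(618, 222, 16), (561, 284, 125), (554, 283, 129), (547, 283, 133), (543, 278, 130), (544, 266, 116), (566, 225, 56), (562, 220, 52)]
244 [(616, 226, 12), (612, 220, 7), (605, 218, 11), (546, 285, 125), (542, 280, 122), (549, 260, 96), (584, 202, 6), (559, 225, 50)]
246 [(613, 231, 8), (608, 226, 6), (601, 225, 10), (561, 266, 84), (553, 266, 89), (550, 259, 84), (548, 251, 76), (573, 206, 8)]
248 [(609, 236, 6), (600, 237, 13), (596, 232, 10), (591, 227, 8), (583, 226, 12), (552, 258, 71), (572, 220, 13), (566, 216, 13)]
```

```bash
python3 - <<'E'
from h import *
import cv2
def proj(c,p):
    T=np.linalg.inv(c["world_from_camera"]);q=T[:3,:3]@np.array(p)+T[:3,3];return np.array([c["fx"]*q[0]/q[2]+c["cx"],c["fy"]*q[1]/q[2]+c["cy"]])
ims=[]
jy=np.array([.2838,.9589,0])
for n,b in(("top0",(60,140,320,400)),("side0",(270,370,310,390))):
    c=load(n);im=cv2.resize(np.clip(c["img"][b[2]:b[3],b[0]:b[1],::-1].astype(int)*2,0,255).astype(np.uint8),None,fx=5,fy=5,interpolation=2)
    tcp=np.array([.1629,.5509,.2139])
    for p,col in((tcp,(0,0,255)),(tcp-[0,0,.011],(0,255,0)),(tcp+jy*.045,(255,0,255)),(tcp-jy*.045,(255,0,255))):
        u=(proj(c,p)-[b[0],b[2]])*5;cv2.circle(im,tuple(int(i) for i in u),4,col,-1)
    cv2.imwrite(f"pics/g{n}.png",im)
    P=pts(c);m=np.zeros((420,560),bool);m[b[2]:b[3],b[0]:b[1]]=1
    near=m&(np.linalg.norm(P[...,:2]-tcp[:2],axis=-1)<.07)&(P[...,2]>.1)
    Q=P[near];Rr=(Q[:,:2]-tcp[:2]);j=Rr@jy[:2];k=Rr@np.array([jy[1],-jy[0]])
    for z0 in np.arange(.16,.30,.01):
        s=(Q[:,2]>z0)&(Q[:,2]<z0+.01)
        if s.sum():print(n,round(z0,3),s.sum(),"j",(np.percentile(j[s],[2,98])*1000).round(),"k",(np.percentile(k[s],[2,98])*1000).round())
E
```

```text
top0 0.24 6 j [-49.  49.] k [ 7. 10.]
top0 0.25 9 j [-55.  45.] k [ 5. 10.]
top0 0.26 10 j [-55. -43.] k [ 6. 11.]
top0 0.27 7 j [-54. -45.] k [ 6. 11.]
top0 0.28 4 j [-55. -43.] k [11. 12.]
top0 0.29 33 j [-70. -40.] k [-8. 13.]
side0 0.24 8 j [-48.  47.] k [-12.  -6.]
side0 0.25 15 j [-58.  53.] k [-12.  -7.]
side0 0.26 17 j [-50.  54.] k [-13.  -7.]
side0 0.27 5 j [-41.  52.] k [-13.  -8.]
side0 0.28 13 j [-66.  54.] k [-14.  -5.]
side0 0.29 47 j [-65.  69.] k [-14.   7.]
```

View pics/gtop0.png

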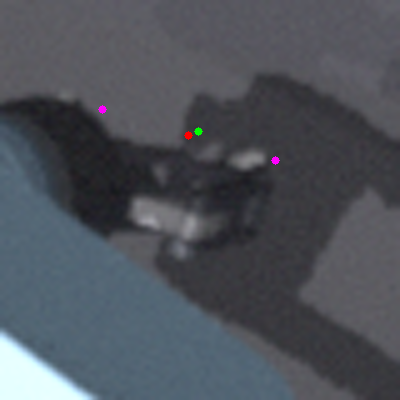

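View pics/gside0.png

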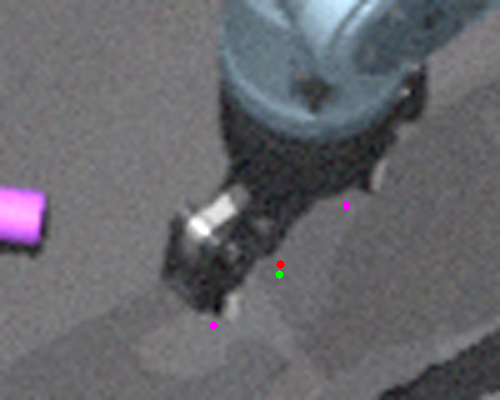

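Call:
drive_tool --pt "-0.015 0 0 0 0 0 -1" --pt "-0.03 0 0 0 0 0 -1" --pt "0 0 0 0 0 0 1" --pt "0 0 0 0 0 0 1" --pt "0 0 0 0 0 0 1" --pt "0 0 0 0 0 0 1" --pt "0 0 0 0 0 0 1"

```text
time_s: 4.55
eef_pos: [0.5658, 0.2141, 0.0891]
eef_rot: [0.705, -0.046, 0.706, 0.046]
wrist_force: [-0.2, -0.5, 0.5]
opening: 0.996
```

```bash
python3 - <<'E'
from h import *
from bench import camera
import cv2
go([.566,.2135,.044],97.6)
c=camera("side");np.savez("side3.npz",**c)
b=(215,315,190,300)
cv2.imwrite(f"pics/side3.png",cv2.resize(np.clip(c["img"][b[2]:b[3],b[0]:b[1],::-1].astype(int)*2,0,255).astype(np.uint8),None,fx=5,fy=5,interpolation=2))
E
```

```text
t 4.55 pos [0.5658 0.2141 0.0891] jaw 97.51 F [-0.2  -0.47  0.49] T [ 0.004  0.066 -0.023] open 0.996 q [ 0.17  0.38  1.62 -0.    1.13 -1.54]
tool shift mm [45.1 -0.6  0.2] turn deg [-0.09 -0.05  0.  ]
[[-0.0009, -0.1308, 0.9914], [-0.0002, 0.9914, 0.1308], [-1.0, -0.0001, -0.0009]]
```

View pics/side3.png

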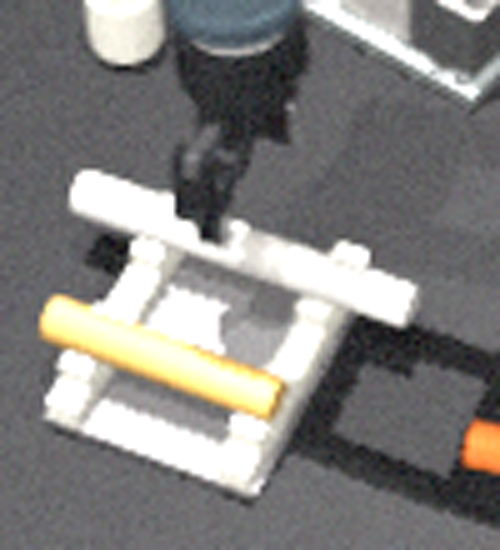

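Call:
drive_tool --pt "0.02 0 0 0 0 0 1" --pt "0.02 0 0 0 0 0 1" --pt "0.015 0 0 0 0 0 1" --pt "0.01 0 0 0 0 0 1" --pt "0.005 0 0 0 0 0 1" --pt "0.004 0 0 0 0 0 1" --pt "0 0 0 0 0 0 1"

```text
time_s: 5.48
eef_pos: [0.5662, 0.2142, 0.0158]
eef_rot: [0.706, -0.046, 0.705, 0.046]
wrist_force: [-0.4, -0.3, -0.1]
opening: 1.001
```

```bash
python3 - <<'E'
from h import *
from bench import camera
import cv2
go([.566,.2135,.014],97.6)
c=camera("side");np.savez("side4.npz",**c)
b=(215,315,190,300)
cv2.imwrite(f"pics/side4.png",cv2.resize(np.clip(c["img"][b[2]:b[3],b[0]:b[1],::-1].astype(int)*2,0,255).astype(np.uint8),None,fx=5,fy=5,interpolation=2))
E
```

```text
t 5.475 pos [0.5662 0.2142 0.0158] jaw 97.51 F [-0.39 -0.32 -0.12] T [-0.01   0.013  0.017] open 1.001 q [ 0.17  0.49  1.65 -0.    1.   -1.54]
tool shift mm [ 1.8 -0.6 -0.3] turn deg [-0.09  0.02  0.  ]
[[0.0003, -0.1307, 0.9914], [0.0, 0.9914, 0.1307], [-1.0, -0.0, 0.0003]]
```

View pics/side4.png

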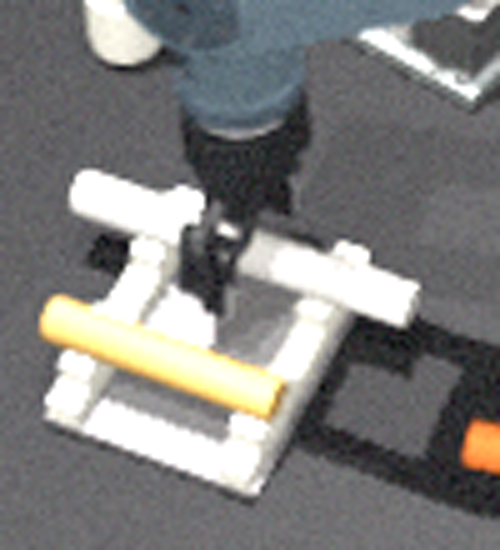

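Call:
drive_tool --pt "0.003 0 0 0 0 0 0" --pt "0 0 0 0 0 0 0" --pt "0 0 0 0 0 0 -0.2" --pt "0 0 0 0 0 0 -0.4" --pt "0 0 0 0 0 0 -0.4"

```text
time_s: 6.15
eef_pos: [0.5665, 0.2125, 0.0133]
eef_rot: [0.706, -0.047, 0.706, 0.045]
wrist_force: [-0.9, -6.8, 3.8]
opening: 0.331
```

```bash
python3 - <<'E'
from h import *
go([.566,.2135,.014],97.6)
E
```

```text
t 6.15 pos [0.5665 0.2125 0.0133] jaw 97.52 F [-0.94 -6.75  3.76] T [-1.102  0.212 -0.013] open 0.331 q [ 0.16  0.49  1.65 -0.    1.   -1.54]
tool shift mm [-0.7  1.  -0.3] turn deg [-0.08 -0.    0.14]
[[0.0002, -0.1308, 0.9914], [-0.0024, 0.9914, 0.1308], [-1.0, -0.0024, -0.0001]]
```

Call:
drive_tool --pt "0 -0.0016 0 0 0 0 -1" --pt "0 0 0 0 0 0 -1" --pt "0 0 0 0 0 0 -1"

```text
time_s: 6.52
eef_pos: [0.5665, 0.2125, 0.0133]
eef_rot: [0.706, -0.046, 0.705, 0.046]
wrist_force: [-2.8, -2.2, 6.2]
opening: 0.332
```

```bash
python3 - <<'E'
from h import *
go([.566,.2135,.014],97.6)
E
```

```text
t 6.525 pos [0.5665 0.2125 0.0133] jaw 97.51 F [-2.77 -2.15  6.2 ] T [-0.331  0.301 -0.097] open 0.332 q [ 0.16  0.49  1.65 -0.    1.   -1.54]
tool shift mm [-0.7  1.1 -0.4] turn deg [-0.09  0.03  0.01]
[[0.0005, -0.1307, 0.9914], [-0.0001, 0.9914, 0.1307], [-1.0, -0.0002, 0.0004]]
```

Call:
drive_tool --pt "-0.004 0 0 0 0 0 -1" --pt "-0.01 0 0 0 0 0 -1" --pt "-0.02 0 0 0 0 0 -1" --pt "-0.03 0 0 0 0 0 -1" --pt "-0.03 0 0 0 0 0 -1" --pt "-0.03 0 0 0 0 0 -1" --pt "-0.03 0 0 0 0 0 -1" --pt "-0.013 0 0 0 0 0 -1" --pt "0 0 0 0 0 0 -1"

```text
time_s: 7.65
eef_pos: [0.5669, 0.2127, 0.1811]
eef_rot: [0.706, -0.046, 0.705, 0.046]
wrist_force: [0.6, -0.7, -4.3]
opening: 0.334
```

```bash
python3 - <<'E'
from h import *
from bench import camera
import cv2
go([.611,-.1251,.18],-5.7)
for n in ("side","top"):
    c=camera(n);np.savez(n+"5.npz",**c)
    cv2.imwrite(f"pics/{n}5.png",c["img"][:,:,::-1])
E
```

```text
t 7.65 pos [0.5669 0.2127 0.1811] jaw 97.51 F [ 0.62 -0.68 -4.26] T [-0.01   0.005  0.002] open 0.334 q [ 0.16  0.28  1.56  0.    1.3  -1.54]
tool shift mm [   1.  -340.7   -0.4] turn deg [ 1.0321e+02  1.0000e-01 -1.3000e-01]
[[0.0025, -0.1307, 0.9914], [0.0004, 0.9914, 0.1307], [-1.0, 0.0001, 0.0025]]
```

View pics/side5.png

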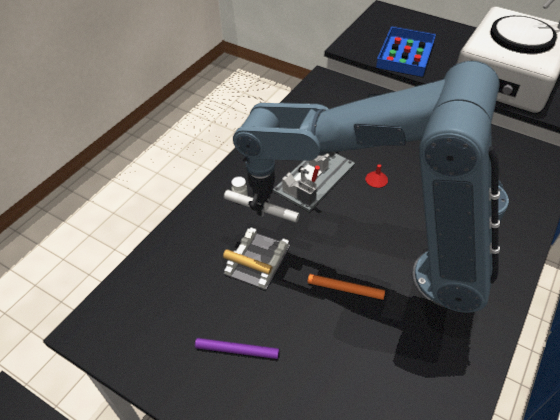

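Call:
drive_tool --pt "0 0 0 10.3 0 0 -1" --pt "0 0 0 10.3 0 0 -1" --pt "0 0 0 10.3 0 0 -1" --pt "0 0 0 10.3 0 0 -1" --pt "0 0 0 10.3 0 0 -1" --pt "0 0 0 10.3 0 0 -1" --pt "0 0 0 10.3 0 0 -1" --pt "0 0 0 10.3 0 0 -1" --pt "0 0 0 10.3 0 0 -1" --pt "0 0 0 10.3 0 0 -1"

```text
time_s: 9.0
eef_pos: [0.5651, 0.2124, 0.1775]
eef_rot: [-0.473, -0.524, -0.475, 0.526]
wrist_force: [-1.3, -0.6, -4.6]
opening: 0.34
```

```bash
python3 - <<'E'
from h import *
go([.611,-.1251,.18],-5.7)
E
```

```text
t 9.0 pos [0.5651 0.2124 0.1775] jaw -5.83 F [-1.26 -0.59 -4.64] T [ 0.026 -0.005  0.018] open 0.34 q [0.16 0.28 1.56 0.   1.3  0.26]
tool shift mm [ -2.4  79.9 331.1] turn deg [-0.13  0.05  0.2 ]
[[-0.0035, 0.9948, -0.1016], [-0.0005, -0.1016, -0.9948], [-1.0, -0.0034, 0.0009]]
```

Call:
drive_tool --pt "0 0.01 0.03 0 0 0 -1" --pt "0 0.01 0.042 0 0 0 -1" --pt "0 0.01 0.045 0 0 0 -1" --pt "0 0.01 0.045 0 0 0 -1" --pt "0 0.01 0.045 0 0 0 -1" --pt "0 0.01 0.045 0 0 0 -1" --pt "0 0.01 0.042 0 0 0 -1" --pt "0 0.008 0.025 0 0 0 -1" --pt "0 0 0.01 0 0 0 -1" --pt "0 0 0 0 0 0 -1"

```text
time_s: 10.25
eef_pos: [0.612, -0.1218, 0.179]
eef_rot: [-0.475, -0.523, -0.476, 0.524]
wrist_force: [0.2, 1.4, -5.3]
opening: 0.335
```

```bash
python3 - <<'E'
from h import *
from bench import camera
import cv2
go([.611,-.1251,.05],-5.7)
for n in ("side","top"):
    c=camera(n);np.savez(n+"6.npz",**c)
    b=(295,435,150,235) if n=="top" else (255,375,115,215)
    cv2.imwrite(f"pics/{n}6.png",cv2.resize(c["img"][b[2]:b[3],b[0]:b[1],::-1],None,fx=5.5,fy=5.5,interpolation=2))
E
```

```text
t 10.25 pos [ 0.612  -0.1218  0.179 ] jaw -5.5 F [ 0.15  1.42 -5.28] T [ 0.036 -0.044 -0.042] open 0.335 q [-0.39  0.32  1.51  0.    1.31 -0.29]
tool shift mm [128.9  -0.5   3.4] turn deg [ 0.2  -0.05  0.08]
[[-0.0013, 0.9954, -0.0959], [0.001, -0.0959, -0.9954], [-1.0, -0.0014, -0.0009]]
```

View pics/side6.png

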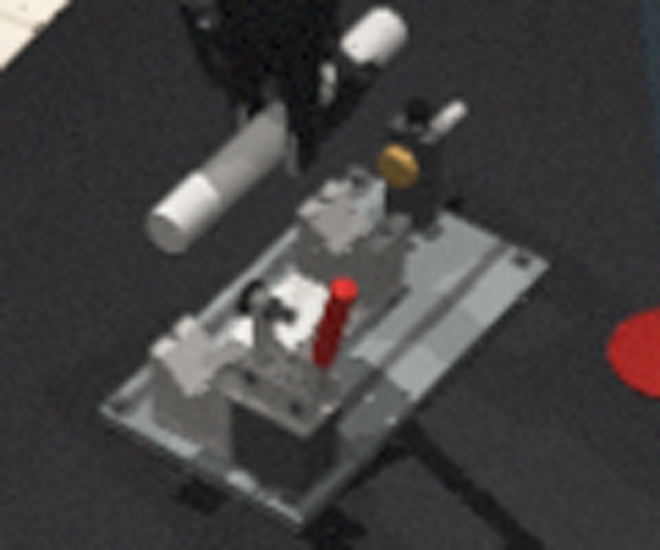

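View pics/top6.png

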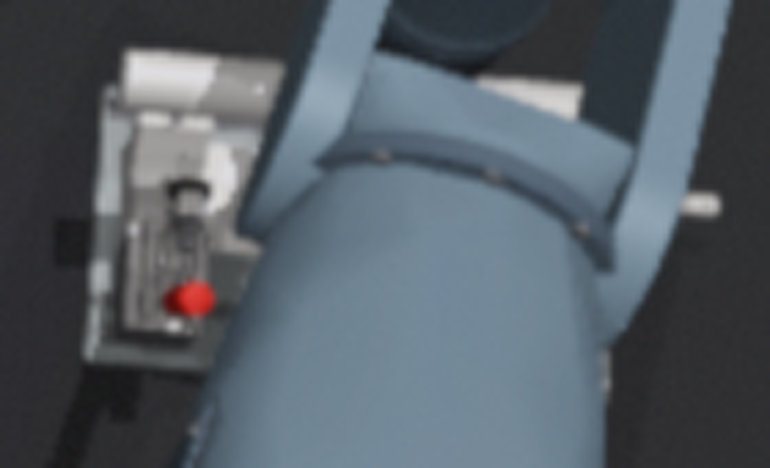

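```bash
cat >> h.py <<'E'
a=np.radians(-5.7);ex=np.array([np.cos(a),np.sin(a)]);ey=np.array([-np.sin(a),np.cos(a)])
def cf(P): X=P[...,:2]-np.array([.588,-.164]);return X@ex*1000,X@ey*1000,P[...,2]*1000
E
python3 - <<'E'
from h import *
import cv2
for n in("side6","top6"):
    c=load(n);P=pts(c);x,y,z=cf(P);s=c["img"].max(-1).astype(int)-c["img"].min(-1)
    m=(abs(x-19)<25)&(y>-110)&(y<190)&(z>195)&(z<245)&(s<25)&(c["img"].max(-1)>110)
    m=cv2.morphologyEx(m.astype(np.uint8),cv2.MORPH_OPEN,np.ones((2,2)))>0
    print(n,m.sum())
    if m.sum():
        lo,hi=np.percentile(y[m],[1,99]);print("y range",lo,hi,"mid",(lo+hi)/2)
        for k in range(-100,180,20):
            q=m&(abs(y-k)<10)
            if q.sum()>5:print(k,q.sum(),"x",np.percentile(x[q],[3,50,97]).round(1),"z",np.percentile(z[q],[3,50,97]).round(1))
E
```

```text
side6 255
y range -85.05974419558693 1145.2567709489122 mid 530.0985133766626
-80 23 x [ 3.5  8.1 17.8] z [208.4 222.6 233.3]
-60 24 x [ 4.   9.  18.5] z [211.1 226.3 231.7]
-40 15 x [ 2.4  9.6 19. ] z [223.7 228.9 234.3]
40 6 x [-44.2 -13.5  16.4] z [226.2 262.2 296.2]
60 30 x [ 1.8  8.7 18.5] z [217.4 227.4 232.9]
80 32 x [ 1.8  7.9 21.1] z [215.2 228.4 232.7]
100 33 x [ 0.2  7.9 19.3] z [219.6 227.4 235.2]
120 32 x [ 1.4  8.  16.5] z [213.2 227.2 234.8]
140 34 x [ 0.9  7.3 18.3] z [213.7 226.9 233.7]
160 20 x [ 1.6  9.3 18.6] z [219.  228.9 235.7]
top6 352
y range -55.809476181360516 158.6511872080527 mid 51.4208555133461
-60 15 x [14.4 21.1 25.7] z [229.5 231.9 234. ]
-40 26 x [17.8 23.1 28.5] z [228.  231.8 234.6]
-20 6 x [23.4 24.9 26.2] z [229.2 232.3 235. ]
20 6 x [-76.6 -70.9 -67.4] z [491.8 496.2 501.3]
80 15 x [-106.5   10.5   48.8] z [102.1 232.8 594.6]
100 79 x [ 4.2 14.9 46.2] z [ 77.8 230.3 234.4]
120 81 x [ 4.2 13.4 48. ] z [ 77.  229.6 234.8]
140 85 x [-82.8  12.2  27. ] z [218.4 230.6 514.1]
160 34 x [ 4.4 11.9 24.9] z [216.7 230.  234.5]
```

```bash
python3 - <<'E'
from h import *
for n in("top0","side0"):
    c=load(n);P=pts(c);x,y,z=cf(P);m=(abs(y-116)<30)&(x>-100)&(x<20)&(z>95)&(z<170)
    for k in range(95,175,10):
        q=m&(abs(z-k-5)<5)
        if q.sum():print(n,k,q.sum(),"x",np.percentile(x[q],[5,95]).round(),"y",np.percentile(y[q],[5,95]).round())
E
```

```text
top0 95 57 x [-65. -21.] y [101. 132.]
top0 105 31 x [-71. -24.] y [101. 129.]
top0 115 4 x [-37. -30.] y [117. 120.]
top0 125 4 x [-29. -21.] y [121. 121.]
top0 135 6 x [-78. -29.] y [120. 123.]
top0 145 41 x [-46. -15.] y [108. 125.]
top0 155 32 x [-74. -12.] y [109. 122.]
top0 165 2 x [-79. -74.] y [124. 124.]
side0 95 67 x [-70. -24.] y [ 98. 131.]
side0 105 26 x [-72. -24.] y [106. 129.]
side0 115 21 x [-73. -25.] y [107. 122.]
side0 125 16 x [-78. -21.] y [110. 121.]
side0 135 21 x [-81. -18.] y [112. 122.]
side0 145 46 x [-82. -16.] y [107. 126.]
side0 155 24 x [-85. -14.] y [111. 123.]
side0 165 4 x [-84. -76.] y [118. 124.]
```

Call:
drive_tool --pt "0.015 -0.0005 0 0.2 0 0 -1" --pt "0.025 0 0.002 0 0 0 -1" --pt "0.025 0 0 0 0 0 -1" --pt "0.02 0 0 0 0 0 -1" --pt "0.015 0 0 0 0 0 -1" --pt "0.01 0 0 0 0 0 -1" --pt "0.005 0 0 0 0 0 -1" --pt "0 0 0 0 0 0 -1" --pt "0 0 0 0 0 0 -1"

```text
time_s: 11.48
eef_pos: [0.6124, -0.1246, 0.0655]
eef_rot: [0.475, 0.524, 0.474, -0.524]
wrist_force: [0.1, -0.1, -4.6]
opening: 0.332
```

```bash
python3 - <<'E'
from h import *
go([.611,-.1251,.0363],-5.7)
E
```

```text
t 11.475 pos [ 0.6124 -0.1246  0.0655] jaw -5.69 F [ 0.13 -0.06 -4.57] T [ 0.001 -0.032 -0.027] open 0.332 q [-0.39  0.45  1.58 -0.    1.11 -0.29]
tool shift mm [29.2 -1.3  0.6] turn deg [ 0.01  0.03 -0.08]
[[0.0014, 0.9951, -0.0992], [-0.0006, -0.0992, -0.9951], [-1.0, 0.0014, 0.0004]]
```

Call:
drive_tool --pt "0.005 0 0 0 0 0 -1" --pt "0.005 0 0 0 0 0 -1" --pt "0.005 0 0 0 0 0 -1" --pt "0.004 0 0 0 0 0 -1" --pt "0.002 0 0 0 0 0 -1" --pt "0.001 0 0 0 0 0 -1" --pt "0 0 0 0 0 0 -1"

```text
time_s: 12.35
eef_pos: [0.6118, -0.1243, 0.0427]
eef_rot: [0.475, 0.524, 0.475, -0.524]
wrist_force: [0.8, -0.8, -4.6]
opening: 0.331
```

Call:
drive_tool --pt "0.001 0 0 0 0 0 -1" --pt "0.001 0 0 0 0 0 -1" --pt "0 0 0 0 0 0 -1"

```text
time_s: 12.72
eef_pos: [0.6116, -0.1243, 0.0406]
eef_rot: [-0.474, -0.524, -0.475, 0.524]
wrist_force: [0.5, 0.7, -4.5]
opening: 0.332
```

Call:
drive_tool --pt "0.001 0 0 0 0 0 -1" --pt "0.001 0 0 0 0 0 -1" --pt "0 0 0 0 0 0 -1"

```text
time_s: 13.1
eef_pos: [0.6116, -0.1243, 0.0385]
eef_rot: [-0.474, -0.524, -0.475, 0.524]
wrist_force: [-0.3, -0.3, -4.0]
opening: 0.331
```

Call:
drive_tool --pt "0.0005 0 0 0 0 0 -1" --pt "0.0005 0 0 0 0 0 -1" --pt "0 0 0 0 0 0 -1"

```text
time_s: 13.48
eef_pos: [0.6117, -0.1243, 0.0376]
eef_rot: [-0.475, -0.524, -0.475, 0.524]
wrist_force: [0.2, -0.3, -4.8]
opening: 0.333
```

Call:
drive_tool --pt "0.0005 0 0 0 0 0 -1" --pt "0.0005 0 0 0 0 0 -1" --pt "0 0 0 0 0 0 -1"

```text
time_s: 13.85
eef_pos: [0.6119, -0.1243, 0.0369]
eef_rot: [0.475, 0.524, 0.474, -0.524]
wrist_force: [0.1, 1.0, -2.2]
opening: 0.332
```

Call:
drive_tool --pt "0.0005 0 0 0 0 0 -1" --pt "0 0 0 0 0 0 -1" --pt "0 0 0 0 0 0 -1"

```text
time_s: 14.22
eef_pos: [0.6122, -0.1244, 0.0367]
eef_rot: [0.475, 0.524, 0.474, -0.524]
wrist_force: [-1.1, 0.8, 0.7]
opening: 0.333
```

```bash
python3 - <<'E'
from h import *
go([.611,-.1251,.0363],-5.7)
E
```

```text
t 14.225 pos [ 0.6122 -0.1244  0.0367] jaw -5.7 F [-1.1   0.83  0.68] T [ 0.183  0.021 -0.297] open 0.333 q [-0.39  0.49  1.59  0.    1.06 -0.29]
tool shift mm [ 0.4 -1.1  0.8] turn deg [ 0.    0.01 -0.05]
[[0.0009, 0.9951, -0.0993], [-0.0002, -0.0993, -0.9951], [-1.0, 0.0009, 0.0001]]
```

Call:
drive_tool --pt "0 0 0 0.25 0 0 -1" --pt "0.0005 0 0 0 0 0 -1" --pt "0 0 0 0 0 0 -1" --pt "0 0 0 0 0 0 -1"

```text
time_s: 14.72
eef_pos: [0.6121, -0.1245, 0.0363]
eef_rot: [0.474, 0.525, 0.473, -0.525]
wrist_force: [-1.1, 1.5, 4.8]
opening: 0.332
```

```bash
python3 - <<'E'
from h import *
go([.611,-.1251,.0363],-5.7)
E
```

```text
t 14.725 pos [ 0.6121 -0.1245  0.0363] jaw -5.94 F [-1.08  1.55  4.79] T [ 0.181  0.162 -0.303] open 0.332 q [-0.39  0.49  1.59 -0.    1.06 -0.29]
tool shift mm [-0.  -1.   0.7] turn deg [-0.24  0.01 -0.04]
[[0.0007, 0.9946, -0.1036], [-0.0003, -0.1036, -0.9946], [-1.0, 0.0007, 0.0002]]
```

Call:
drive_tool --pt "0 0.0007 0 0 0 0 -1" --pt "0 0 0 0 0 0 -1" --pt "0 0 0 0 0 0 -1"

```text
time_s: 15.1
eef_pos: [0.612, -0.1244, 0.0363]
eef_rot: [-0.473, -0.525, -0.474, 0.525]
wrist_force: [-4.6, 1.1, 7.9]
opening: 0.333
```

```bash
python3 - <<'E'
from h import *
go([.611,-.1251,.0363],-5.7)
E
```

```text
t 15.1 pos [ 0.612  -0.1244  0.0363] jaw -5.93 F [-4.57  1.12  7.91] T [ 0.124  0.639 -0.245] open 0.333 q [-0.39  0.49  1.59 -0.    1.06 -0.29]
tool shift mm [-0.  -1.   0.8] turn deg [-0.23  0.01  0.05]
[[-0.0009, 0.9946, -0.1033], [-0.0001, -0.1033, -0.9946], [-1.0, -0.0009, 0.0001]]
```

Call:
drive_tool --pt "0 -0.0014 0 0 0 0 -1" --pt "0 0 0 0 0 0 -1" --pt "0 0 0 0 0 0 -1"

```text
time_s: 15.48
eef_pos: [0.6121, -0.1245, 0.0363]
eef_rot: [0.474, 0.526, 0.473, -0.525]
wrist_force: [3.8, 1.2, 3.6]
opening: 0.336
```

```bash
python3 - <<'E'
from h import *
go([.611,-.1251,.0363],-5.7)
E
```

```text
t 15.475 pos [ 0.6121 -0.1245  0.0363] jaw -5.94 F [3.82 1.23 3.6 ] T [ 0.089 -0.58  -0.215] open 0.336 q [-0.39  0.49  1.59  0.    1.05 -0.29]
tool shift mm [ 0.  -1.   0.7] turn deg [-0.24  0.02 -0.13]
[[0.0022, 0.9946, -0.1035], [-0.0006, -0.1035, -0.9946], [-1.0, 0.0022, 0.0004]]
```

Call:
drive_tool --pt "-0.0003 0.0006 0 0 0 0 -1" --pt "0 0 0.001 0 0 0 -1" --pt "0 0 0.002 0 0 0 -1" --pt "0 0 0.002 0 0 0 -1" --pt "0 0 0.001 0 0 0 -1" --pt "0 0 0 0 0 0 -1"

```text
time_s: 16.23
eef_pos: [0.6115, -0.1296, 0.0363]
eef_rot: [0.473, 0.526, 0.473, -0.525]
wrist_force: [4.4, 4.2, 5.3]
opening: 0.331
```

```bash
python3 - <<'E'
from h import *
go([.611,-.1251,.0363],-5.94)
E
```

```text
t 16.225 pos [ 0.6115 -0.1296  0.0363] jaw -5.94 F [4.35 4.19 5.27] T [ 0.548 -0.553 -0.215] open 0.331 q [-0.4   0.49  1.59  0.    1.06 -0.3 ]
tool shift mm [ 0.  -1.  -4.4] turn deg [ 0.   -0.06 -0.05]
[[0.0009, 0.9946, -0.1034], [0.0009, -0.1034, -0.9946], [-1.0, 0.0008, -0.001]]
```

Call:
drive_tool --pt "-0.0006 0.0007 0 0 0 0 -1" --pt "0 0 0.002 0 0 0 -1" --pt "0 0 0.0025 0 0 0 -1" --pt "0 0 0.0025 0 0 0 -1" --pt "0 0 0.001 0 0 0 -1" --pt "0 0 0 0 0 0 -1"

```text
time_s: 16.98
eef_pos: [0.6105, -0.1387, 0.0363]
eef_rot: [-0.473, -0.525, -0.473, 0.526]
wrist_force: [1.1, 1.5, 1.7]
opening: 0.334
```

```bash
python3 - <<'E'
from h import *
go([.611,-.1251,.0363],-5.94)
E
```

```text
t 16.975 pos [ 0.6105 -0.1387  0.0363] jaw -5.95 F [1.06 1.46 1.71] T [ 0.196 -0.138 -0.209] open 0.334 q [-0.41  0.5   1.59 -0.    1.06 -0.31]
tool shift mm [  0.   -0.9 -13.5] turn deg [-0.01  0.02  0.04]
[[-0.0007, 0.9946, -0.1037], [-0.0002, -0.1037, -0.9946], [-1.0, -0.0006, 0.0003]]
```

Call:
drive_tool --pt "0 0.0001 0.0015 0 0 0 -1" --pt "0 0 0.0015 0 0 0 -1" --pt "0 0 0.0015 0 0 0 -1" --pt "0 0 0 0 0 0 -1"

```text
time_s: 17.48
eef_pos: [0.6101, -0.143, 0.0363]
eef_rot: [-0.473, -0.525, -0.474, 0.525]
wrist_force: [-0.5, 1.8, 1.9]
opening: 0.337
```

Call:
drive_tool --pt "0 0 0.001 0 0 0 -1" --pt "0 0 0.001 0 0 0 -1" --pt "0 0 0 0 0 0 -1"

```text
time_s: 17.85
eef_pos: [0.6099, -0.1448, 0.0363]
eef_rot: [-0.473, -0.525, -0.474, 0.525]
wrist_force: [-1.8, 2.3, 1.7]
opening: 0.33
```

Call:
drive_tool --pt "0 0 0.001 0 0 0 -1" --pt "0 0 0.0005 0 0 0 -1" --pt "0 0 0 0 0 0 -1"

```text
time_s: 18.23
eef_pos: [0.6098, -0.1463, 0.0364]
eef_rot: [-0.473, -0.525, -0.474, 0.525]
wrist_force: [-3.4, 2.7, 1.2]
opening: 0.33
```

Call:
drive_tool --pt "0 -0.0005 0.001 0 0 0 -1" --pt "0 0 0.0005 0 0 0 -1" --pt "0 0 0 0 0 0 -1"

```text
time_s: 18.6
eef_pos: [0.6097, -0.1468, 0.0364]
eef_rot: [0.473, 0.526, 0.474, -0.525]
wrist_force: [0.1, 5.8, -1.6]
opening: 0.331
```

Call:
drive_tool --pt "0 0 0.0005 0 0 0 -1" --pt "0 0 0.0005 0 0 0 -1" --pt "0 0 0.0005 0 0 0 -1" --pt "0 0 0 0 0 0 -1"

```text
time_s: 19.1
eef_pos: [0.6097, -0.1468, 0.0363]
eef_rot: [0.473, 0.526, 0.474, -0.524]
wrist_force: [1.4, 11.0, -0.2]
opening: 0.333
```

```bash
python3 - <<'E'
from h import *
go([.611,-.1251,.0363],-5.94)
from bench import camera
import cv2
c=camera("side");np.savez("side7.npz",**c);b=(255,375,115,215)
cv2.imwrite(f"pics/side7.png",cv2.resize(c["img"][b[2]:b[3],b[0]:b[1],::-1],None,fx=5.5,fy=5.5,interpolation=2))
E
```

```text
t 19.1 pos [ 0.6097 -0.1468  0.0363] jaw -5.93 F [ 1.37 11.02 -0.18] T [ 1.587 -0.048 -0.284] open 0.333 q [-0.43  0.5   1.58  0.    1.06 -0.33]
tool shift mm [  0.1  -0.9 -21.7] turn deg [ 0.01 -0.19 -0.01]
[[0.0005, 0.9947, -0.1033], [0.0033, -0.1033, -0.9946], [-1.0, 0.0001, -0.0033]]
```

View pics/side7.png

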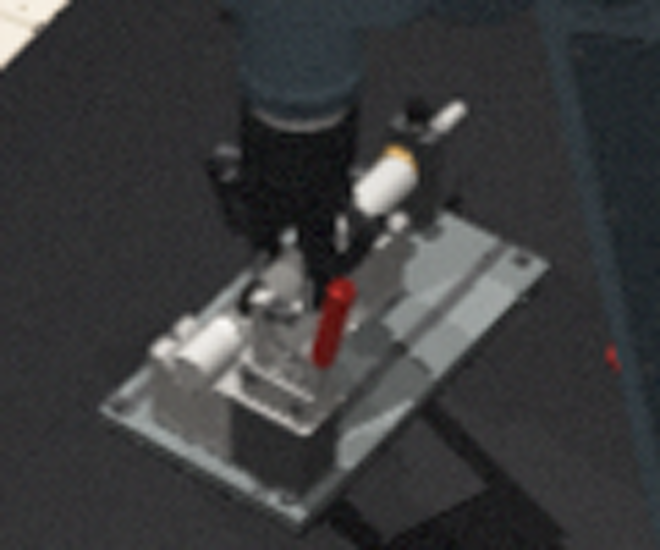

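Call:
drive_tool --pt "0.0002 0.0002 -0.0014 0 0 0 -1" --pt "0 0 0 0 0 0 -1"

```text
time_s: 19.4
eef_pos: [0.6097, -0.1468, 0.0363]
eef_rot: [0.473, 0.525, 0.474, -0.525]
wrist_force: [-2.7, 6.7, 1.2]
opening: 0.33
```

```bash
python3 - <<'E'
from h import *
go([.611,-.1251,.0363],-5.94)
E
```

```text
t 19.4 pos [ 0.6097 -0.1468  0.0363] jaw -5.91 F [-2.71  6.74  1.15] T [ 0.961  0.249 -0.209] open 0.33 q [-0.43  0.5   1.58  0.    1.06 -0.32]
tool shift mm [  0.1  -0.9 -21.7] turn deg [ 0.03 -0.07  0.02]
[[-0.0002, 0.9947, -0.103], [0.0012, -0.103, -0.9947], [-1.0, -0.0003, -0.0012]]
```

Call:
drive_tool --pt "0 -0.0003 0 0 0 0 -1" --pt "0 0 0 0 0 0 -0.2" --pt "0 0 0 0 0 0 0.2" --pt "0 0 0 0 0 0 0.8" --pt "0 0 0 0 0 0 0.8"

```text
time_s: 20.02
eef_pos: [0.6095, -0.1482, 0.0365]
eef_rot: [0.474, 0.525, 0.473, -0.525]
wrist_force: [0.2, 0.2, 0.3]
opening: 0.897
```

```bash
python3 - <<'E'
from h import *
go([.611,-.1251,.0363],-5.94)
E
```

```text
t 20.025 pos [ 0.6095 -0.1482  0.0365] jaw -5.95 F [0.19 0.24 0.3 ] T [ 0.01   0.039 -0.06 ] open 0.897 q [-0.43  0.5   1.58 -0.    1.06 -0.32]
tool shift mm [  0.2  -0.9 -23.1] turn deg [-0.01  0.02 -0.02]
[[0.0004, 0.9946, -0.1036], [-0.0004, -0.1036, -0.9946], [-1.0, 0.0004, 0.0004]]
```

Call:
drive_tool --pt "-0.01 0 0 0 0 0 0.8" --pt "-0.03 0 0 0 0 0 0.8" --pt "-0.04 0 0 0 0 0 0.8" --pt "-0.045 0 0 0 0 0 -1" --pt "-0.045 0 0 0 0 0 -1" --pt "-0.03 0 0 0 0 0 -1" --pt "0 0 0 0 0 0 -1" --pt "0 0 0 0 0 0 -1"

```text
time_s: 21.02
eef_pos: [0.6088, -0.1476, 0.2356]
eef_rot: [-0.473, -0.525, -0.474, 0.525]
wrist_force: [0.2, 1.0, -1.2]
opening: 0.004
```

```bash
python3 - <<'E'
from h import *
go([.5508,-.0427,.161],-5.94)
from bench import camera
import cv2
c=camera("side");np.savez("side8.npz",**c);b=(255,375,115,215)
cv2.imwrite(f"pics/side8.png",cv2.resize(c["img"][b[2]:b[3],b[0]:b[1],::-1],None,fx=5.5,fy=5.5,interpolation=2))
P=pts(c);x,y,z=cf(P)
import cv2
hsv=cv2.cvtColor(c["img"],cv2.COLOR_RGB2HSV);m=((hsv[...,0]<8)|(hsv[...,0]>172))&(hsv[...,1]>150)&(z>100)&(abs(x+80)<40)&(abs(y-117)<40)
for k in range(125,205,10):
    q=m&(abs(z-k-5)<5)
    if q.sum():print(k,q.sum(),np.percentile(x[q],[5,50,95]).round(),np.percentile(y[q],[5,50,95]).round())
E
```

```text
t 21.025 pos [ 0.6088 -0.1476  0.2356] jaw -5.94 F [ 0.2   0.96 -1.19] T [-0.045  0.015 -0.03 ] open 0.004 q [-0.43  0.28  1.45 -0.    1.42 -0.32]
tool shift mm [ 74.7 -68.5 -98.3] turn deg [ 0.   -0.02  0.06]
[[-0.0011, 0.9946, -0.1035], [0.0004, -0.1035, -0.9946], [-1.0, -0.0011, -0.0003]]
125 3 [-76. -75. -70.] [118. 120. 121.]
135 8 [-80. -76. -69.] [117. 118. 123.]
145 5 [-79. -77. -72.] [118. 121. 122.]
155 7 [-82. -79. -73.] [116. 121. 122.]
165 7 [-86. -80. -74.] [119. 121. 122.]
175 11 [-87. -81. -76.] [117. 119. 123.]
185 8 [-88. -84. -78.] [106. 117. 122.]
195 9 [-89. -83. -79.] [112. 116. 124.]
```

View pics/side8.png

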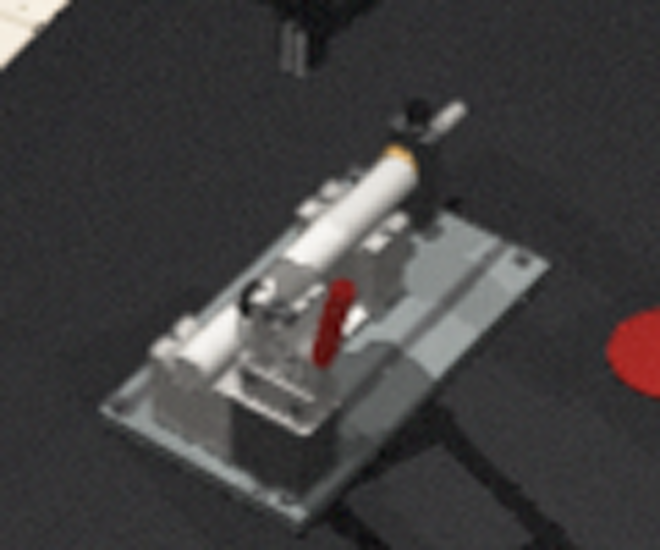

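Call:
drive_tool --pt "0 -0.017 -0.024 0 0 0 -1" --pt "0 -0.018 -0.025 0 0 0 -1" --pt "0 -0.018 -0.025 0 0 0 -1" --pt "0 -0.0155 -0.0243 0 0 0 -1" --pt "0 0 0 0 0 0 -1" --pt "0.02 0 0 0 0 0 -1" --pt "0.01 0 0 0 0 0 -1" --pt "0 0 0 0 0 0 -1"

```text
time_s: 22.08
eef_pos: [0.5507, -0.0432, 0.2048]
eef_rot: [-0.472, -0.525, -0.474, 0.526]
wrist_force: [0.0, -0.4, -0.7]
opening: 0.001
```

```bash
python3 - <<'E'
from h import *
go([.5508,-.0427,.161],-5.94)
from bench import camera
import cv2
c=camera("side");np.savez("side9.npz",**c);b=(255,375,115,215)
cv2.imwrite(f"pics/side9.png",cv2.resize(c["img"][b[2]:b[3],b[0]:b[1],::-1],None,fx=5.5,fy=5.5,interpolation=2))
P=pts(c);x,y,z=cf(P)
m=(abs(x+45)<40)&(abs(y-117)<35)&(z>200)&(z<330)
for k in range(200,330,10):
    q=m&(abs(z-k-5)<5)
    if q.sum():print(k,q.sum(),np.percentile(x[q],[5,50,95]).round(),np.percentile(y[q],[5,50,95]).round())
E
```

```text
t 22.075 pos [ 0.5507 -0.0432  0.2048] jaw -5.97 F [ 0.03 -0.4  -0.72] T [-0.011 -0.013 -0.056] open 0.001 q [-0.29  0.14  1.67 -0.    1.33 -0.19]
tool shift mm [43.8  0.2 -0.5] turn deg [-0.03 -0.03  0.17]
[[-0.003, 0.9946, -0.104], [0.0008, -0.104, -0.9946], [-1.0, -0.003, -0.0004]]
220 6 [-59. -52. -45.] [121. 125. 127.]
230 21 [-64. -56. -39.] [114. 123. 127.]
240 26 [-65. -59. -41.] [109. 121. 127.]
250 14 [-62. -52. -39.] [120. 123. 127.]
260 29 [-75. -53. -27.] [118. 126. 129.]
270 53 [-79. -61. -18.] [108. 125. 128.]
280 40 [-68. -39. -12.] [108. 126. 129.]
290 39 [-70. -45. -10.] [117. 128. 133.]
300 45 [-72. -46.  -7.] [118. 127. 133.]
310 37 [-83. -53. -10.] [119. 126. 134.]
320 53 [-81. -52. -15.] [122. 128. 136.]
```

View pics/side9.png

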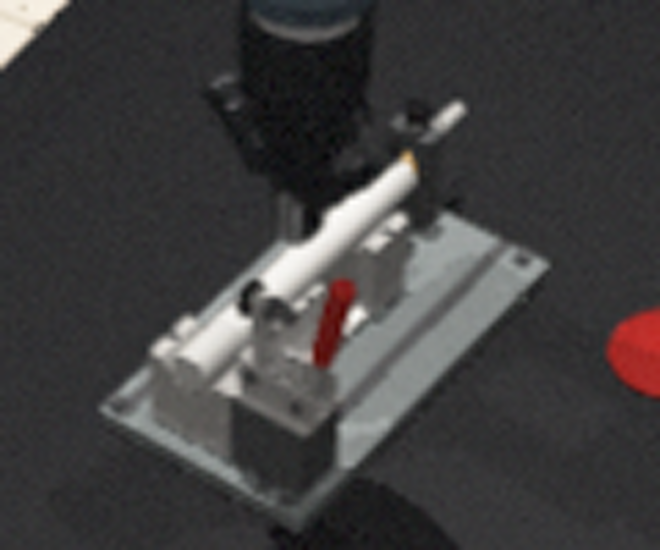

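Call:
drive_tool --pt "0.02 0 0 0 0 0 -1" --pt "0.016 0 0 0 0 0 -1" --pt "0.006 0 0 0 0 0 -1" --pt "0 0 0 0 0 0 -1"

```text
time_s: 22.62
eef_pos: [0.5513, -0.043, 0.1641]
eef_rot: [-0.473, -0.525, -0.474, 0.525]
wrist_force: [0.3, 0.1, 0.2]
opening: -0.001
```

Call:
drive_tool --pt "0 -0.005 0 0 0 0 -1" --pt "0 -0.005 0 0 0 0 -1" --pt "0.001 -0.006 0 0 0 0 -1" --pt "0.002 -0.007 0 0 0 0 -1" --pt "0 0 0 0 0 0 -1"

```text
time_s: 23.25
eef_pos: [0.5281, -0.0405, 0.1615]
eef_rot: [-0.473, -0.525, -0.473, 0.525]
wrist_force: [0.4, -0.2, 0.8]
opening: 0.0
```

```bash
cat > s.py <<'E'
from h import *
import sys
from bench import camera
import cv2
go([.5508,-.0427,.161],-5.94)
n=sys.argv[1]
o,R=state();print("tcp cf",[round(float(v),1) for v in cf(o["eef_pos"])])
c=camera("side");np.savez(f"side{n}.npz",**c);b=(255,375,115,215)
cv2.imwrite(f"pics/side{n}.png",cv2.resize(c["img"][b[2]:b[3],b[0]:b[1],::-1],None,fx=5.5,fy=5.5,interpolation=2))
E
python3 s.py 10
```

```text
t 23.25 pos [ 0.5281 -0.0405  0.1615] jaw -5.94 F [ 0.4  -0.16  0.79] T [-0.033 -0.06  -0.015] open 0.0 q [-0.3   0.13  1.77 -0.    1.23 -0.2 ]
tool shift mm [ 0.5 22.9 -0.2] turn deg [0. 0. 0.]
[[-0.0, 0.9946, -0.1035], [-0.0001, -0.1035, -0.9946], [-1.0, -0.0, 0.0001]]
tcp cf [-71.9, 116.9, 161.5]
```

View pics/side10.png

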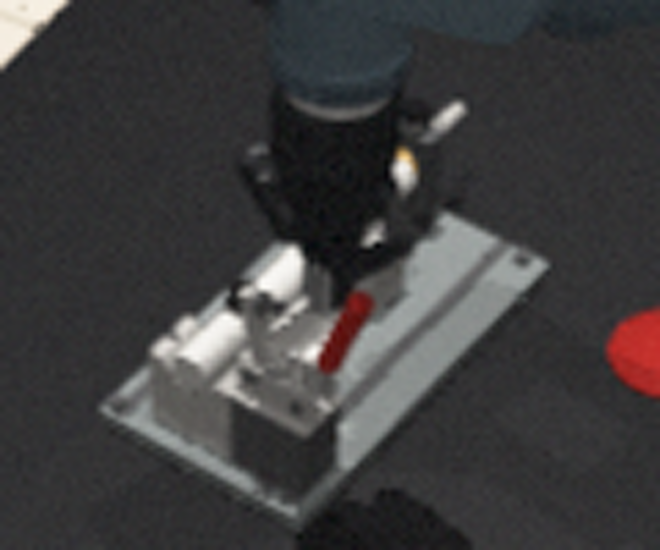

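Call:
drive_tool --pt "0.003 -0.009 0 0 0 0 -1" --pt "0.003 -0.009 0 0 0 0 -1" --pt "0.004 -0.0065 0 0 0 0 -1" --pt "0.004 -0.0065 0 0 0 0 -1" --pt "0.005 -0.006 0 0 0 0 -1" --pt "0.005 -0.006 0 0 0 0 -1" --pt "0 0 0 0 0 0 -1"

```text
time_s: 24.18
eef_pos: [0.4847, -0.0359, 0.1365]
eef_rot: [-0.473, -0.525, -0.474, 0.526]
wrist_force: [-0.1, 0.5, -0.1]
opening: -0.002
```

```bash
python3 s.py 11
```

```text
t 24.175 pos [ 0.4847 -0.0359  0.1365] jaw -5.94 F [-0.07  0.54 -0.1 ] T [ 0.001 -0.003 -0.029] open -0.002 q [-0.32  0.07  1.9  -0.    1.17 -0.21]
tool shift mm [-24.6  66.4  -0.1] turn deg [-0.   -0.02  0.11]
[[-0.002, 0.9946, -0.1035], [0.0005, -0.1035, -0.9946], [-1.0, -0.002, -0.0003]]
tcp cf [-115.6, 117.2, 136.5]
```

View pics/side11.png

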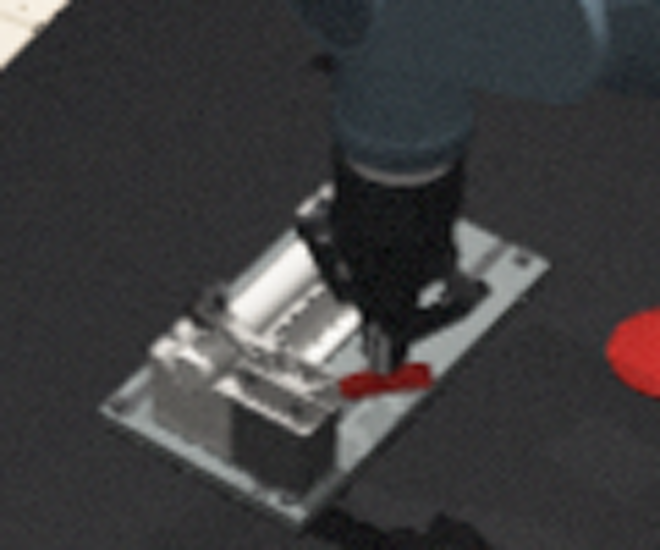

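Call:
drive_tool --pt "0.005 -0.007 0 0 0 0 -1" --pt "0.006 -0.006 0 0 0 0 -1" --pt "0.006 -0.004 0 0 0 0 -1" --pt "0.006 -0.004 0 0 0 0 -1" --pt "0.005 -0.002 0 0 0 0 -1" --pt "0 0 0 0 0 0 -1"

```text
time_s: 24.98
eef_pos: [0.4623, -0.0336, 0.1089]
eef_rot: [-0.473, -0.525, -0.474, 0.525]
wrist_force: [0.2, -0.2, 0.3]
opening: 0.001
```

```bash
python3 s.py 12
```

```text
t 24.975 pos [ 0.4623 -0.0336  0.1089] jaw -5.94 F [ 0.17 -0.24  0.25] T [-0.002 -0.057  0.047] open 0.001 q [-0.33  0.06  1.97 -0.    1.11 -0.23]
tool shift mm [-52.2  88.9  -0.1] turn deg [ 0.   -0.01  0.08]
[[-0.0013, 0.9946, -0.1034], [0.0003, -0.1034, -0.9946], [-1.0, -0.0014, -0.0002]]
tcp cf [-138.0, 117.3, 108.9]
```

View pics/side12.png

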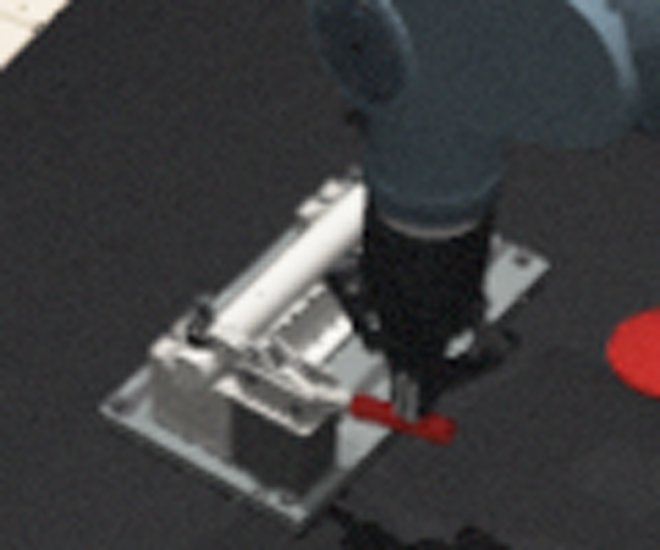

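Call:
drive_tool --pt "0.004 -0.002 0 0 0 0 -1" --pt "0.004 -0.001 0 0 0 0 -1" --pt "0.003 0 0 0 0 0 -1" --pt "0.002 0 0 0 0 0 -1" --pt "0 0 0 0 0 0 -1"

```text
time_s: 25.65
eef_pos: [0.4596, -0.0333, 0.0959]
eef_rot: [-0.473, -0.525, -0.474, 0.525]
wrist_force: [-0.2, -0.3, 0.9]
opening: -0.002
```

Call:
drive_tool --pt "0.002 0 0 0 0 0 -1" --pt "0.002 0 0 0 0 0 -1" --pt "0 0 0 0 0 0 -1"

```text
time_s: 26.02
eef_pos: [0.4599, -0.0334, 0.0922]
eef_rot: [-0.473, -0.525, -0.473, 0.525]
wrist_force: [-0.6, 0.1, 0.3]
opening: -0.001
```

Call:
drive_tool --pt "0.001 0 0 0 0 0 -1" --pt "0.001 0 0 0 0 0 -1" --pt "0 0 0 0 0 0 -1"

```text
time_s: 26.4
eef_pos: [0.46, -0.0335, 0.0908]
eef_rot: [-0.473, -0.525, -0.473, 0.525]
wrist_force: [-2.9, 0.4, 5.8]
opening: 0.0
```

Call:
drive_tool --pt "0.001 0 0 0 0 0 -1" --pt "0 0 0 0 0 0 -1"

```text
time_s: 26.65
eef_pos: [0.46, -0.0335, 0.0905]
eef_rot: [-0.473, -0.525, -0.473, 0.525]
wrist_force: [-5.9, 1.5, 13.5]
opening: -0.003
```

Call:
drive_tool --pt "0.001 0 0 0 0 0 -1" --pt "0 0 0 0 0 0 -1"

```text
time_s: 26.9
eef_pos: [0.4601, -0.0335, 0.0902]
eef_rot: [-0.474, -0.525, -0.473, 0.525]
wrist_force: [-9.2, 1.9, 19.8]
opening: -0.002
```

```bash
python3 s.py 13
```

```text
t 26.9 pos [ 0.4601 -0.0335  0.0902] jaw -5.92 F [-9.22  1.91 19.82] T [ 0.3    1.653 -0.013] open -0.002 q [-0.33  0.09  1.99 -0.    1.06 -0.23]
tool shift mm [-70.8  91.2  -0.2] turn deg [0.02 0.02 0.01]
[[-0.0002, 0.9947, -0.1031], [-0.0003, -0.1031, -0.9947], [-1.0, -0.0001, 0.0003]]
tcp cf [-140.2, 117.1, 90.2]
```

View pics/side13.png

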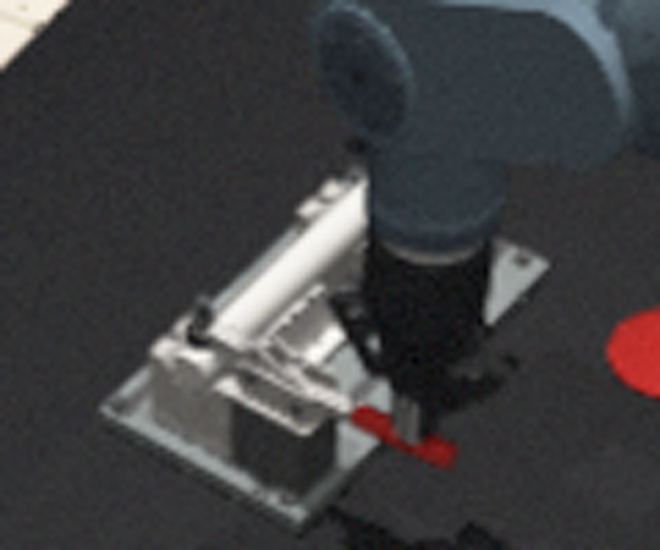

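Call:
drive_tool --pt "-0.003 0 0 0 0 0 -1" --pt "-0.01 0 0 0 0 0 -1" --pt "-0.04 -0.005 0 0 0 0 -1" --pt "-0.05 -0.02 0 0 0 0 -1" --pt "-0.05 -0.02 0 0 0 0 -1" --pt "0 -0.04 0.05 0 0 0 -1" --pt "0 -0.04 0.05 0 0 0 -1" --pt "0 0 0 0 0 0 -1"

```text
time_s: 27.95
eef_pos: [0.3255, -0.1208, 0.2419]
eef_rot: [-0.472, -0.527, -0.47, 0.527]
wrist_force: [0.4, 0.7, -0.1]
opening: -0.001
```

```bash
python3 s.py 14; python3 - <<'E'
from h import *
from bench import camera
import cv2
t=camera("top");np.savez("top14.npz",**t);b=(295,435,150,235)
cv2.imwrite("pics/top14.png",cv2.resize(t["img"][b[2]:b[3],b[0]:b[1],::-1],None,fx=5.5,fy=5.5,interpolation=2))
for n in("side14","top14"):
    c=load(n);P=pts(c);x,y,z=cf(P);hsv=cv2.cvtColor(c["img"],cv2.COLOR_RGB2HSV)
    m=((hsv[...,0]<8)|(hsv[...,0]>172))&(hsv[...,1]>150)&(z>60)&(x<-60)&(x>-220)&(abs(y-117)<30)
    print(n,m.sum())
    if m.sum()>5:
        A=np.polyfit(x[m],z[m],1);print("slope deg",np.degrees(np.arctan(A[0])),"z at r80 cf x=-146:",np.polyval(A,-146),"x",np.percentile(x[m],[2,98]),"z",np.percentile(z[m],[2,50,98]))
    s=c["img"].max(-1).astype(int)-c["img"].min(-1)
    mb=(abs(x-19)<20)&(y>-115)&(y<150)&(z>80)&(z<96)&(s<25)&(c["img"].max(-1)>100)
    print("bar y",np.percentile(y[mb],[1,99]),"z95",np.percentile(z[mb&(y<-20)],[50,95]),np.percentile(z[mb&(y>40)&(y<90)],[50,95]))
E
```

```text
t 27.95 pos [ 0.3255 -0.1208  0.2419] jaw -6.42 F [ 0.44  0.66 -0.08] T [ 0.012 -0.016  0.009] open -0.001 q [-0.7  -0.42  2.09 -0.    1.47 -0.59]
tool shift mm [  81.   215.1 -103. ] turn deg [-0.48  0.11 -0.07]
[[0.001, 0.9937, -0.1119], [-0.002, -0.1119, -0.9937], [-1.0, 0.0012, 0.0018]]
tcp cf [-265.5, 16.9, 241.9]
side14 86
slope deg -4.428658717698289 z at r80 cf x=-146: 103.34120825268913 x [-169.22469287 -100.28452246] z [ 93.46622049 102.55611488 110.34124193]
bar y [-103.91153272  133.60905643] z95 [85.94939024 91.62531225] [86.49009776 92.70991752]
top14 138
slope deg -4.453186560655897 z at r80 cf x=-146: 105.5872102364225 x [-167.32827823 -100.95515864] z [ 97.54258336 104.64746772 111.18137778]
bar y [-102.05765082  132.69069344] z95 [87.80042162 91.67413846] [87.87963129 91.68546152]
```

View pics/side14.png

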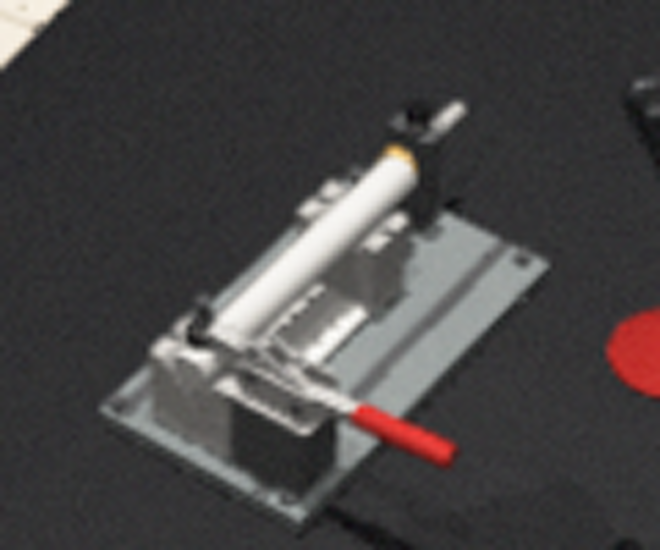

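View pics/top14.png

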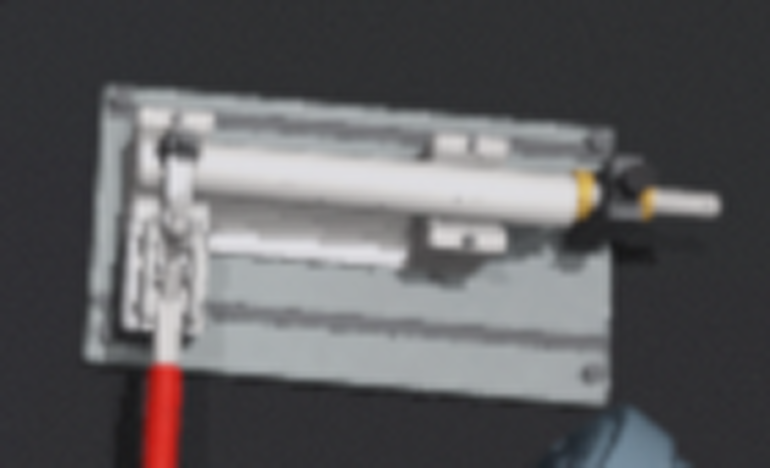

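```bash
python3 -c "
from bench import hand_in
print(hand_in())"
```

```text
the job is handed in; nothing more can be done
None
```

The job is handed in. The aluminium bar is bedded in both V-blocks, up against the brass stop, and the toggle clamp is closed. It took about 28 s of the 72 s allowed.

**What was done**
- **Bedding:** I lowered the bar about 22 mm clear of the stop. It bedded at the expected height (75 mm). Nudging it sideways both ways raised the force by about 4 N without the bar moving, so both flanks were touching. The highest net down force seen was about 12 N.
- **Stop:** I slid it along the V, still held, until it met the stop. The force along the V peaked at 11 N, including about 2–3 N of friction. I eased it to 6.7 N before letting go.
- **Clamp:** I pushed the handle over with shut fingers until its stop was felt, at about 20 N up.

**Last checks**
- The handle sits 4.4–4.5° above level in both cameras, where fully closed is 5°.
- The pad is down on the bar, and there is no visible gap at the stop.
- The wrist force is about zero and the arm is clear. I did not measure the brass bar, bottle and funnel again, but nothing touched them.

**What went wrong**
- **First grasp missed:** the fingertips are about 28 mm further back along the tool than the description says. They closed on top of the bar and pressed it with about 27 N while it lay in the rest. I saw no movement of the bar and no mark, but a faint mark can't be ruled out. I corrected the height from the pictures and the second grasp held.
- **Stop force:** at its 11 N peak the push on the stop may have been just at the 10 N guide value. That is well under the 20 N that would mark it.

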